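# Rack the boring bars, lock the keeper and sleeve the gauge

## Task

Put the boring-bar set away: swing the rack's keeper right up until it rests open, lay every boring bar from the mat in a notch of its own across both rails of the rack, cutting noses pointing to the front (away from the keeper's hinge), then swing the keeper down over them and press it until it snaps fully shut. Slide the setting gauge blade first into its case, fully home until its head meets the case. Do not disturb the other things on the bench.

Things in the scene. Friction and masses are not known exactly. Their poses are not given: they have to be found in the camera images.
- rack: red rack on the bench (base 150 x 256 x 8 mm). Origin on the bench under the middle of the notches; x from the open front to the keeper's hinge, y along the rails: two saw-tooth rails 8 mm thick at x = -28 and 28 mm, each with notches at y = -75, -25, 25, 75 mm, floor 18 mm wide and 75 mm above the bench; the 45 degree teeth rise to 91 mm. Catch post 116 mm tall at x = 0, y = 137 mm.
- slot0 (a point): middle of notch 0 of the rack, at the height of its floor, midway between the two rails
- slot1 (a point): middle of notch 1 of the rack, at the height of its floor, midway between the two rails
- slot2 (a point): middle of notch 2 of the rack, at the height of its floor, midway between the two rails
- slot3 (a point): middle of notch 3 of the rack, at the height of its floor, midway between the two rails
- keeper (a joint): angle in rad of the keeper, a U of 8 mm steel bar with 75 mm arms: 0 shut (level, crossbar over x = 0 of the rack, 97 mm above the bench, 4 mm clear of the bars' tops), 1.95 open (leaning past upright, stays there). In the last 0.2 rad before shut it must be pushed past the catch's spring ball (about 5 N); it does not fall shut by itself.
- keeper_hinge (a point): middle of the keeper's hinge line, which runs along the rack's y, at x = 75 mm, 97 mm above the bench
- keeper_grip (a point): grip point on the keeper's black tab, 29 mm from the crossbar's centre line. The tab is 8 mm thick (along the rack's y), 16 mm wide, 40 mm long, at the middle of the crossbar; it points up when the keeper is shut, to the back when open. It moves on a circle of about 80 mm about the hinge.
- bar0: boring bar: square steel shank 14 x 14 x 90 mm with a round nose 10 mm thick, 25 mm long, at one end. Origin at the middle of the shank (7 mm above what it lies on); x along the bar, nose at the -x end. 0.13 kg. All alike; three or four are present, on the mat at the start. In a notch its centre is 82 mm above the bench.
- bar1: boring bar: square steel shank 14 x 14 x 90 mm with a round nose 10 mm thick, 25 mm long, at one end. Origin at the middle of the shank (7 mm above what it lies on); x along the bar, nose at the -x end. 0.13 kg. All alike; three or four are present, on the mat at the start. In a notch its centre is 82 mm above the bench.
- bar2: boring bar: square steel shank 14 x 14 x 90 mm with a round nose 10 mm thick, 25 mm long, at one end. Origin at the middle of the shank (7 mm above what it lies on); x along the bar, nose at the -x end. 0.13 kg. All alike; three or four are present, on the mat at the start. In a notch its centre is 82 mm above the bench.
- bar3: boring bar: square steel shank 14 x 14 x 90 mm with a round nose 10 mm thick, 25 mm long, at one end. Origin at the middle of the shank (7 mm above what it lies on); x along the bar, nose at the -x end. 0.13 kg. All alike; three or four are present, on the mat at the start. In a notch its centre is 82 mm above the bench.
- bar0_nose (a point): tip of the nose of bar0, 70 mm from the bar's origin
- bar1_nose (a point): tip of the nose of bar1, 70 mm from the bar's origin
- bar2_nose (a point): tip of the nose of bar2, 70 mm from the bar's origin
- bar3_nose (a point): tip of the nose of bar3, 70 mm from the bar's origin
- mat: black rubber mat 260 x 145 mm, 3 mm thick, fixed; origin at the middle of its underside
- gauge: setting gauge: dark head 40 (x) x 30 (y) x 26 mm (z), brass square on top, and a flat steel blade 24 mm wide, 12 mm thick, sticking out 80 mm from the head's +x face at mid height (7 to 19 mm), its last 10 mm stepped to 15 x 8 mm. Origin at the middle of the head's underside, on the bench at the start. 0.26 kg.
- case: grey close-fitting case fixed to the bench, 90 (x) x 37 x 26 mm, origin at the middle of its underside. Mouth at x = -45 mm (nearer the robot), sides flared; bore 27 mm wide, 5 to 21 mm above the bench. The gauge goes in along the case's +x, head sliding on the bench; fully home the head touches the mouth and the gauge's origin is at x = -65 mm.
- brush: bystander: wooden brush standing upright, 38 mm across, 102 mm tall; origin under it
- tape: bystander: tape measure 62 x 60 x 32 mm; origin under it
- dish: bystander: brass dish 70 mm across, 30 mm tall; origin under it
- oil: bystander: black oil bottle 50 mm across, 130 mm tall; origin under it
- wrench: bystander: wrench lying on the bench
There are look-alikes about, which are no part of the job. Leave any brown look-alike of the bar1 alone.

How it is judged:
On the way, in this order (a step that is already met when the one before it is completed fails the run):
1. the keeper is swung up open (value of joint keeper above 1.55 rad), for 0.2 s.
2. every bar lies in a notch across both rails, nose to the front, the keeper still open (value of joint keeper above 1.2 rad and z of bar0 in the frame of rack between 0.078 and 0.0855 m and x of bar0 in the frame of rack between -0.016 and 0.016 m and y of bar0 in the frame of rack between -0.082 and 0.082 m and angle between the x axis of each of bar0, bar1, bar2, bar3 and the x axis of rack, either way round below 0.12 rad and x of each of bar0_nose, bar1_nose, bar2_nose, bar3_nose in the frame of rack below -0.04 m and z of bar1 in the frame of rack between 0.078 and 0.0855 m and x of bar1 in the frame of rack between -0.016 and 0.016 m and y of bar1 in the frame of rack between -0.082 and 0.082 m and z of bar2 in the frame of rack between 0.078 and 0.0855 m and x of bar2 in the frame of rack between -0.016 and 0.016 m and y of bar2 in the frame of rack between -0.082 and 0.082 m and z of bar3 in the frame of rack between 0.078 and 0.0855 m and x of bar3 in the frame of rack between -0.016 and 0.016 m and y of bar3 in the frame of rack between -0.082 and 0.082 m), for 0.2 s.
3. the keeper is snapped shut over the bars (value of joint keeper below 0.06 rad and z of bar0 in the frame of rack between 0.078 and 0.0855 m and x of bar0 in the frame of rack between -0.016 and 0.016 m and y of bar0 in the frame of rack between -0.082 and 0.082 m and angle between the x axis of each of bar0, bar1, bar2, bar3 and the x axis of rack, either way round below 0.12 rad and x of each of bar0_nose, bar1_nose, bar2_nose, bar3_nose in the frame of rack below -0.04 m and z of bar1 in the frame of rack between 0.078 and 0.0855 m and x of bar1 in the frame of rack between -0.016 and 0.016 m and y of bar1 in the frame of rack between -0.082 and 0.082 m and z of bar2 in the frame of rack between 0.078 and 0.0855 m and x of bar2 in the frame of rack between -0.016 and 0.016 m and y of bar2 in the frame of rack between -0.082 and 0.082 m and z of bar3 in the frame of rack between 0.078 and 0.0855 m and x of bar3 in the frame of rack between -0.016 and 0.016 m and y of bar3 in the frame of rack between -0.082 and 0.082 m), for 0.2 s.
At the end, for the whole second after the job is handed in: every bar present lies level in a notch across both rails (middle of its shank within 16 mm of midway between the rails), nose to the front; the keeper is snapped shut (under 0.06 rad); the gauge is in its case with its head within 5 mm of the mouth; all at rest (all of step 3 and x of gauge in the frame of case between -0.07 and -0.06 m and y of gauge in the frame of case between -0.004 and 0.004 m and angle between the x axis of gauge and the x axis of case, either way round below 0.08 rad and z of gauge in the frame of case below 0.004 m and linear speed of each of bar0, bar1, bar2, bar3, gauge below 0.02 m/s); the robot touches nothing.
It fails at once if the brush is pushed more than 30 mm from its place (distance of brush from where it was at the start of the episode above 0.03 m).
It fails at once if the tape is pushed more than 30 mm from its place (distance of tape from where it was at the start of the episode above 0.03 m).
It fails at once if the dish is pushed more than 30 mm from its place (distance of dish from where it was at the start of the episode above 0.03 m).
It fails at once if the oil is pushed more than 30 mm from its place (distance of oil from where it was at the start of the episode above 0.03 m).
It fails at once if the wrench is pushed more than 30 mm from its place (distance of wrench from where it was at the start of the episode above 0.03 m).
Of bar0, bar1, bar2, bar3 only 3 to 4 are there at a start; the rules pass over those that are not, and their reading is None.
At some moment in a run one of gauge may be knocked a few centimetres aside while the robot is not near it.
Once in a run the grip may slacken for a moment while it holds something.
It also fails if it takes over 200 s, if anything falls off the work surface, if the arm or the gripper's body presses on something with over 40 N, if the wrist force passes 120 N, or if a joint passes its speed limit or range.

## Robot

A 6-joint arm with a two-finger parallel gripper is mounted at the origin on the work surface. World frame = base frame: x ahead of the robot, y to its left, z up, the work surface at z = 0. Lengths are in m, angles in rad, forces in N, time in s.
With the tool pointing down it reaches from about 0.325 to 0.775 m from the base axis. Payload 9.3 kg.
Tool frame: the origin (TCP) lies between the finger pads; the fingertips stand 25 mm ahead of it and the grasp point (between the pads) lies 6 mm ahead of it (manip.tcp_to_tips is the distance from the TCP to the fingertips, in m); y points along the fingers, x is the direction in which the jaws open and shut, and the axes are right-handed (so a half turn about y gives the same grasp; the last joint's range is limited). The gripper opens to 85 mm and grips with 20 to 120 N. Pads are 22 mm wide; open, the fingers measure 114 mm over their backs; the gripper's body (76 mm by 85 mm) begins 54 mm behind the grasp point. The pads swing forward as they close: fully open they stand 13 mm farther back than shut.
Start: joints at [1.082, 0.259, 0.021, 1.334, 0, 1.418], TCP at [0.181, 0.519, 0.256] pointing down, gripper open.
Joint ranges: [-3.04, 3.04], [-0.91, 1.82], [-1.04, 1.36], [-1.92, 1.95], [-1.52, 1.45], [-3.14, 3.14]. Speed limits (rad/s): [2.22, 2.22, 2.79, 3.14, 3.14, 3.14].

## Interface

Orientations are given as [roll, pitch, yaw] about the fixed x, y, z axes, in that order (R = Rz(yaw) Ry(pitch) Rx(roll)).
In Python, from bench import manip gives the robot as it stands.
- The arm moves only by the shell command python3 -m handwheel 'ROWS' [FORCE]. ROWS is JSON, a list that holds one entry, the list of rows, each a list of 5 numbers: the shift along the tool's x, y, z in mm, then the turn about the tool's y in rad, then the opening, from 0 (shut) to 1 (fully open). In form: [[[dx, dy, dz, spin, gripper], ...]]. A call has 1 to 5 rows; each row shifts and turns the commanded pose from where the row before left it, along the tool's axes as they then stand; what a row does not reach is not made up. A row lasts 1/8 s, in which the tool goes at most 62.5 mm and 10.7 degrees, less where a joint would pass 70% of its speed; a pose out of reach is approached as far as the arm can. A call with a gripper value outside its range is refused whole. The fingers move at their own pace and stop on an object; FORCE is the grip in N (left out, the last holds). Time passes only in rows, so rows that do not move let the fingers close. It gives the time, the measured TCP pose, the force and the opening at its end, in the units of the state.
- manip.read_state(): the state, without advancing time (a new reading comes with each control period).
- manip.capture(name): name is "scene" or "top" or "wrist"; returns the picture (480x640x3 uint8, red, green, blue); there is no depth.
- manip.get_calibration(name): a dict with "vertical_fov" (degrees; the focal length in pixels is half the picture's height over the tangent of half this angle, whatever the lens; pixels are square), "cx", "cy" (the principal point, pixels), "view" (4x4, takes a point from world to camera coordinates); the wrist camera has in their place "tool_from_camera" (4x4, takes a point from camera to tool coordinates, whose origin is the TCP and whose axes are the tool frame's). Camera axes: x right, y down, z forward; pixel columns grow to the right and rows downward; lengths in m; the calibration is good to about 2 mm. A picture is of the moment at which its call begins: read the wrist's pose just before it. get_calibration takes no time and is no camera call.
- manip.close_job(): hands the job in, once; it reports no verdict.
The state is a dict: "clock": time; "qpos": joint angles; "joint_vel": joint speeds; "effort": joint torques, N m; "tcp_pos": TCP position; "ee_rot": TCP orientation; "contact_force": force on the tool from outside, world axes, zero at the start; "torque": the same for the moment, N m; "gripper_width": finger opening in m.
Only numpy, scipy, OpenCV 4.12 (cv2) and the standard library are available. Lean on these libraries where they do the work, as an engineer would, in place of code of your own. Each camera call takes 0.05 s, during which the arm holds its last target.

## Working session

There is one attempt and no reset: what is moved stays moved. The work goes in short steps, Python scripts to look and compute and a shell command to move; the robot and the scene stay as the last step left them, time stands still between calls to the robot, and variables do not carry over. Pictures are saved under pics/ and viewed, and the job is handed in when it is done.

```bash
ls; mkdir -p pics
python3 - <<'E'
from bench import manip
import cv2, json
print(manip.read_state())
for n in ("scene","top","wrist"):
    im=manip.capture(n); cv2.imwrite(f"pics/{n}0.png",im[:,:,::-1]); 
    print(n,{k:(v.tolist() if hasattr(v,'tolist') else v) for k,v in manip.get_calibration(n).items()})
E
```

```text
pics
{'clock': 0.0, 'qpos': array([1.08239338e+00, 2.59226467e-01, 2.07203784e-02, 1.33370536e+00,
       1.69364053e-06, 1.41820534e+00]), 'joint_vel': array([0.00054856, 0.00051754, 0.00178011, 0.00213271, 0.00282559,
       0.00033574]), 'effort': array([-7.64440974e-04, -5.55638087e+01,  3.44534576e+01,  1.36913071e-02,
       -1.62137740e-04,  4.40211878e-06]), 'tcp_pos': array([0.18111924, 0.51904402, 0.25563124]), 'ee_rot': array([-1.57057955e+00,  1.39842123e-03,  1.23498452e+00]), 'contact_force': array([-0.02118116, -0.18859309, -0.64138023]), 'torque': array([0.019493  , 0.01293428, 0.02949659]), 'gripper_width': 0.0856686549050485}
scene {'vertical_fov': 57.43307713415237, 'cx': 309.12433083942693, 'cy': 235.75765210372077, 'view': [[0.11998224969477543, 0.9926742139602365, 0.01421846322946137, -0.023499727054371988], [0.8074231616966012, -0.08923819727172998, -0.5831846895311602, -0.44348926527275395], [-0.5776435732474177, 0.0814521275726963, -0.8122151520378308, 1.3946136436876635], [0.0, 0.0, 0.0, 1.0]]}
top {'vertical_fov': 46.465890026553886, 'cx': 312.5980365331298, 'cy': 234.88913385993365, 'view': [[0.013329195894094134, -0.9998404046763153, 0.011895281144996769, -0.0734633123436101], [-0.9827297286440569, -0.015295088573643097, -0.18441350467008236, 0.5919829461243122], [0.1845660125158338, -0.009231762682503475, -0.9827767608067353, 1.4580257352660484], [0.0, 0.0, 0.0, 1.0]]}
wrist {'vertical_fov': 70.23843635168333, 'cx': 322.0807266533908, 'cy': 235.7418854875802, 'tool_from_camera': [[0.9999997114732926, -5.3908888225358735e-05, -0.0007577249911161111, 0.0005285705029102195], [0.0007116487515885738, -0.28243790556637965, 0.9592853188990906, -0.1180458496803986], [-0.00026572426451891584, -0.9592855813537008, -0.2824377857113079, 0.07124285290007844], [0.0, 0.0, 0.0, 1.0]]}
```

View pics/scene0.png

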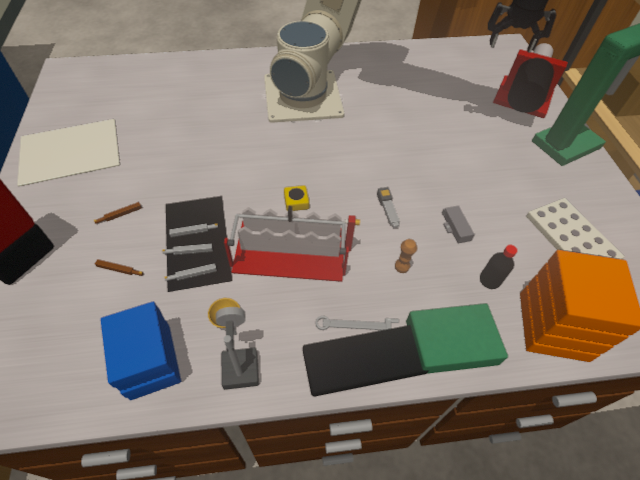

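View pics/top0.png

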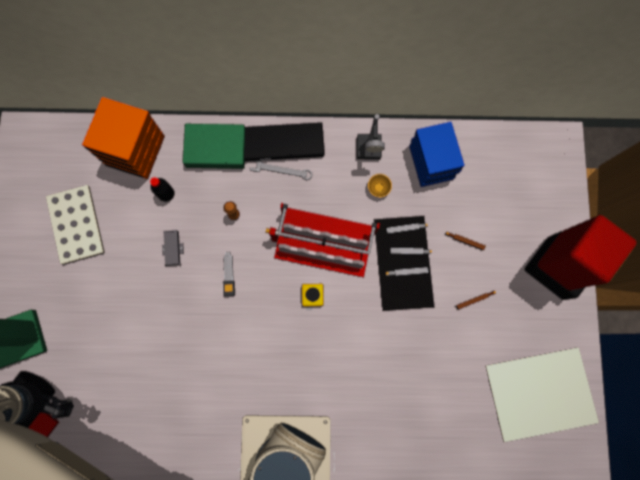

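View pics/wrist0.png

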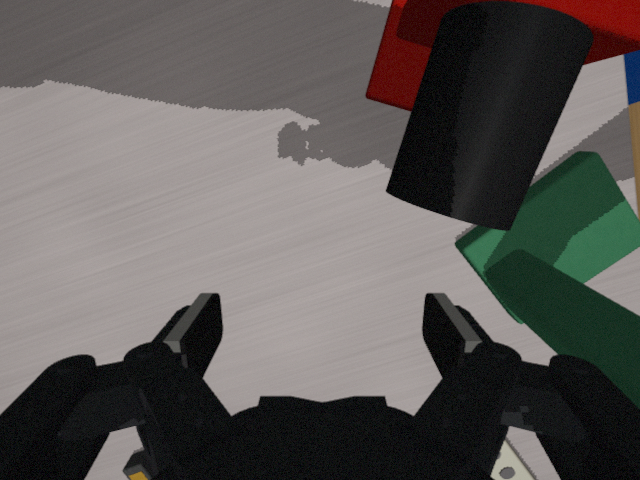

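Run:
```python
import cv2
a=cv2.imread("pics/scene0.png"); b=cv2.imread("pics/top0.png")
cv2.imwrite("pics/c1.png",cv2.resize(a[180:300,150:370],None,fx=3.6,fy=3.6,interpolation=cv2.INTER_CUBIC))
cv2.imwrite("pics/c2.png",cv2.resize(b[190:320,255:445],None,fx=4,fy=4,interpolation=cv2.INTER_CUBIC))
cv2.imwrite("pics/c3.png",cv2.resize(b[190:310,140:270],None,fx=4.5,fy=4.5,interpolation=cv2.INTER_CUBIC))
```

```text
(no output)
```

View pics/c1.png

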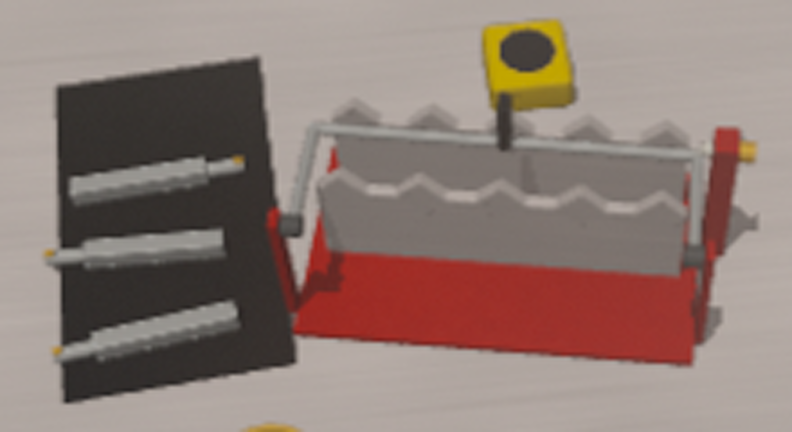

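View pics/c2.png

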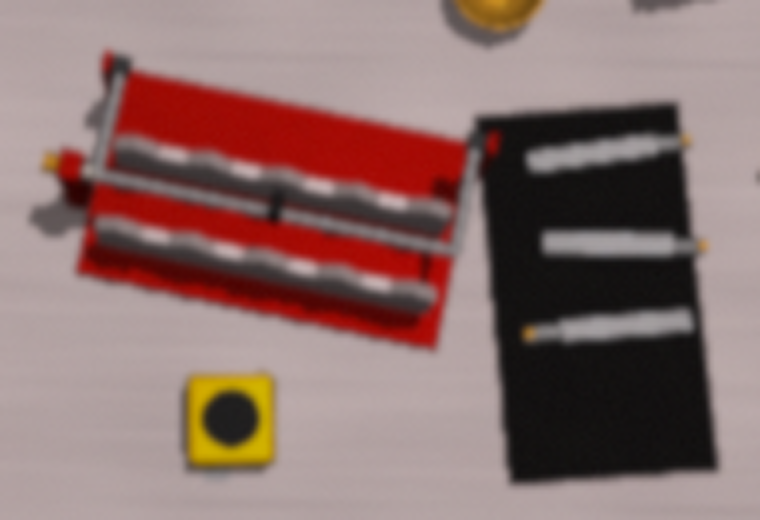

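View pics/c3.png

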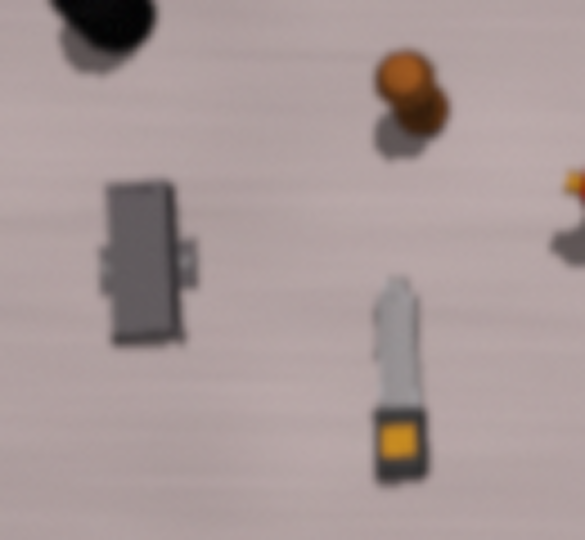

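```bash
cat > h.py <<'E'
import numpy as np, cv2
from bench import manip
from scipy.spatial.transform import Rotation as Ro
def cal(n):
    c=manip.get_calibration(n); f=240/np.tan(np.radians(c["vertical_fov"])/2); return c,f
def pose():
    s=manip.read_state(); T=np.eye(4); T[:3,:3]=Ro.from_euler('xyz',s['ee_rot']).as_matrix(); T[:3,3]=s['tcp_pos']; return T
def c2w(n,T=None):
    c,f=cal(n)
    if n=="wrist": return (pose() if T is None else T)@np.array(c["tool_from_camera"])
    return np.linalg.inv(np.array(c["view"]))
def bp(n,u,v,z,T=None):
    c,f=cal(n); M=c2w(n,T); d=M[:3,:3]@np.array([(u-c["cx"])/f,(v-c["cy"])/f,1]); o=M[:3,3]
    return (o+d*(z-o[2])/d[2]).round(4)
def pj(n,p,T=None):
    c,f=cal(n); q=np.linalg.inv(c2w(n,T))@np.append(p,1); return (f*q[:2]/q[2]+[c["cx"],c["cy"]]).round(1)
def snap(n,name):
    T=pose(); im=manip.capture(n); cv2.imwrite(f"pics/{name}.png",im[:,:,::-1])
    if n=="wrist": np.save(f"pics/{name}.npy",T)
    return T
def crop(src,dst,x0,y0,x1,y1,k):
    a=cv2.imread(f"pics/{src}.png")[y0:y1,x0:x1]; cv2.imwrite(f"pics/{dst}.png",cv2.resize(a,None,fx=k,fy=k,interpolation=cv2.INTER_CUBIC))
E
python3 - <<'E'
from h import *
print(manip.tcp_to_tips)
t=lambda x,y:(255+x/4,190+y/4)
s=lambda x,y:(150+x/3.6,180+y/3.6)
P=lambda nm,p,z,n="top":print(nm,bp(n,*p,z))
P("base front-left",t(78,270),.008);P("base front-right",t(437,348),.008);P("base back right",t(470,143),.008);P("base back left",t(128,72),.008)
P("tab top",t(275,207),.126)
P("crossbar l",t(95,172),.097);P("crossbar r",t(455,250),.097)
for nm,a,b in(("A",(530,160),(660,147)),("B",(543,242),(674,244)),("C",(562,330),(692,320))): P(nm,t(*a),.014);P(nm,t(*b),.014)
print("scene")
for nm,a,b in(("A",(97,350),(237,313)),("B",(85,255),(222,243)),("C",(72,190),(207,168))): P(nm,s(*a),.014,"scene");P(nm,s(*b),.014,"scene")
P("base FR",s(690,362),.008,"scene");P("base BL",s(295,335),.008,"scene")
P("tab",s(505,97),.137,"scene")
for x,y in((478,117),(517,105),(670,195),(715,470)): P("mat",t(x,y) ,.003)
E
```

```text
0.025
base front-left [0.5365 0.0393 0.008 ]
base front-right [ 0.486  -0.2094  0.008 ]
base back right [ 0.6306 -0.2331  0.008 ]
base back left [0.6779 0.0078 0.008 ]
tab top [ 0.5622 -0.0932  0.126 ]
crossbar l [0.5889 0.0246 0.097 ]
crossbar r [ 0.5405 -0.2122  0.097 ]
A [ 0.6179 -0.2742  0.014 ]
A [ 0.6286 -0.3654  0.014 ]
B [ 0.5601 -0.2826  0.014 ]
B [ 0.5601 -0.3736  0.014 ]
C [ 0.499  -0.2949  0.014 ]
C [ 0.5072 -0.3848  0.014 ]
scene
A [ 0.636  -0.3534  0.014 ]
A [ 0.6184 -0.2667  0.014 ]
B [ 0.5629 -0.365   0.014 ]
B [ 0.5632 -0.2766  0.014 ]
C [ 0.5088 -0.3767  0.014 ]
C [ 0.5001 -0.2873  0.014 ]
base FR [0.6828 0.0155 0.008 ]
base BL [ 0.6352 -0.2311  0.008 ]
tab [ 0.561  -0.0874  0.137 ]
mat [ 0.6504 -0.2394  0.003 ]
mat [ 0.6596 -0.2671  0.003 ]
mat [ 0.5966 -0.3739  0.003 ]
mat [ 0.4054 -0.4004  0.003 ]
```

```bash
cat >> h.py <<'E'
def go(x,y,z,yaw=None):
    s=manip.read_state(); T=pose(); cy=Ro.from_matrix(T[:3,:3]).as_euler('xyz')[2]
    d=T[:3,:3].T@(np.array([x,y,z])-T[:3,3])*1000
    if yaw is not None:
        sp=-(yaw-cy); 
        # delta if spin performed first (ideal tool down at yaw)
        R=np.array([[np.cos(yaw),0,-np.sin(yaw)],[np.sin(yaw),0,np.cos(yaw)],[0,-1,0]]); d2=R.T@(np.array([x,y,z])-T[:3,3])*1000
        print("now",T[:3,3].round(4),"yaw",round(cy,4),"shift in current axes",d.round(1),"| spin",round(sp,4),"then shift",d2.round(1))
    else: print("now",T[:3,3].round(4),"yaw",round(cy,4),"shift",d.round(1))
E
python3 -c "
from h import *
go(.53,-.09,.27,1.37)"
```

```text
now [0.1812 0.5191 0.2558] yaw 1.235 shift in current axes [-460.1  -13.8 -530.1] | spin -0.135 then shift [-527.3  -14.2 -463.3]
```

```bash
python3 -m handwheel '[[[0,0,0,-0.135,1],[-40,-3,-36,0,1],[-40,-3,-36,0,1],[-40,-3,-36,0,1],[-40,-3,-36,0,1]]]'; python3 -m handwheel '[[[-40,0,-36,0,1],[-40,0,-36,0,1],[-40,0,-36,0,1],[-40,0,-36,0,1],[-40,0,-36,0,1]]]';  python3 -c "
from h import *
go(.53,-.09,.27,1.37)"
```

```text
clock: 0.78
tcp_pos: [0.2909, 0.3323, 0.2683]
ee_rot: [-1.571, 0.0, 1.37]
contact_force: [0.6, 0.6, 0.2]
gripper_width: 0.085
clock: 1.4
tcp_pos: [0.4275, 0.1002, 0.2683]
ee_rot: [-1.571, -0.0, 1.37]
contact_force: [1.4, 0.5, -0.4]
gripper_width: 0.0851
now [0.4275 0.1002 0.2683] yaw 1.3699 shift in current axes [-165.9   -1.7 -138.4] | spin -0.0001 then shift [-165.9   -1.7 -138.4]
```

```bash
python3 -m handwheel '[[[-42,0,-35,0,1],[-42,0,-35,0,1],[-42,0,-35,0,1],[-40,0,-33,0,1],[0,0,0,0,1]]]';  python3 -c "
from h import *
snap('wrist','w1')
print(pose()[:3,3],Ro.from_matrix(pose()[:3,:3]).as_euler('xyz'))"
```

```text
clock: 2.02
tcp_pos: [0.5301, -0.0913, 0.267]
ee_rot: [-1.569, 0.0, 1.366]
contact_force: [-0.0, 0.5, -0.4]
gripper_width: 0.0853
[ 0.52927646 -0.08963764  0.2673239 ] [-1.56904798e+00 -2.81285740e-04  1.36752243e+00]
```

View pics/w1.png

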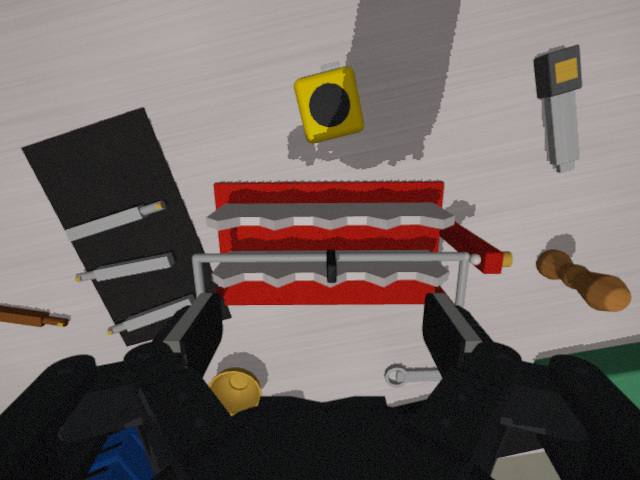

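```bash
python3 -c "
from h import *
crop('w1','w1c',180,170,480,320,2.65)"
```

```text
(no output)
```

View pics/w1c.png

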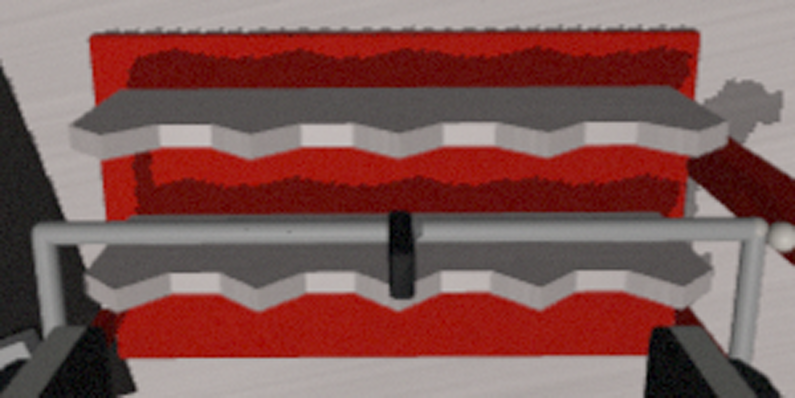

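Run:
```python
from h import *
T=np.load('pics/w1.npy')
c=lambda x,y:(180+x/2.65,170+y/2.65)
F=np.array([bp('wrist',*c(x,134),.075,T) for x in(187,328,469,611)])
B=np.array([bp('wrist',*c(x,281.5),.075,T) for x in(195,333,472,610)])
print(F,B)
m=(F.mean(0)+B.mean(0))/2; print("mid",m,"sep",np.linalg.norm(F.mean(0)-B.mean(0)))
for A in(F,B): d=A[-1]-A[0]; print(np.linalg.norm(d)/3,np.arctan2(-d[0],d[1]))
print("cross",[bp('wrist',*c(x,y),.101,T) for x,y in((40,232),(400,231),(755,232))])
print("tab top",bp('wrist',*c(402,222),.141,T))
print("base", [bp('wrist',*c(x,y),.008,T) for x,y in((93,36),(697,31),(685,352),(118,356))])
```

```text
[[ 0.5215 -0.1576  0.075 ]
 [ 0.5316 -0.1089  0.075 ]
 [ 0.5417 -0.0601  0.075 ]
 [ 0.5519 -0.0111  0.075 ]] [[ 0.5764 -0.1693  0.075 ]
 [ 0.5868 -0.1193  0.075 ]
 [ 0.5973 -0.0689  0.075 ]
 [ 0.6076 -0.0189  0.075 ]]
mid [ 0.56435   -0.0892625  0.075    ] sep 0.056189217159522825
0.04987362919308047 -0.2046047677623535
0.05120069443973501 -0.20454559122139596
cross [array([ 0.539 , -0.2076,  0.101 ]), array([ 0.563 , -0.0899,  0.101 ]), array([0.5874, 0.026 , 0.101 ])]
tab top [ 0.5461 -0.0869  0.141 ]
base [array([ 0.4861, -0.2025,  0.008 ]), array([0.5351, 0.0438, 0.008 ]), array([0.6813, 0.0228, 0.008 ]), array([ 0.6302, -0.2339,  0.008 ])]
```

Run:
```python
from h import *
T=np.load('pics/w1.npy')
print([pj('wrist',p,T)for p in ((.564,-.0895,.141),(.564,-.0895,.101),(.564+.0078,-.0895-.0016,.141),(.564-.0078,-.0895+.0016,.141))])
go(.564,-.0895,.17,1.366)
```

```text
[array([332.9, 275.9]), array([331.6, 258.1]), array([332.9, 285.4]), array([333. , 266.3])]
now [ 0.5293 -0.0896  0.2673] yaw 1.3675 shift in current axes [  7.1  97.3 -34.2] | spin 0.0015 then shift [  7.2  97.3 -34. ]
```

```bash
python3 -m handwheel '[[[7,0,-34,0,1],[0,50,0,0,0.6],[0,47,0,0,0.6],[0,0,0,0,0.6],[0,0,0,0,0.6]]]' 40;  python3 -c "
from h import *
go(.564,-.0895,.135,1.366)
snap('wrist','w2')"
```

```text
clock: 2.7
tcp_pos: [0.5642, -0.0878, 0.1733]
ee_rot: [-1.573, 0.0, 1.371]
contact_force: [0.4, -0.6, -0.3]
gripper_width: 0.0512
now [ 0.5642 -0.0878  0.1733] yaw 1.3708 shift in current axes [-1.7 38.3 -0. ] | spin 0.0048 then shift [-1.7 38.3 -0.1]
```

View pics/w2.png

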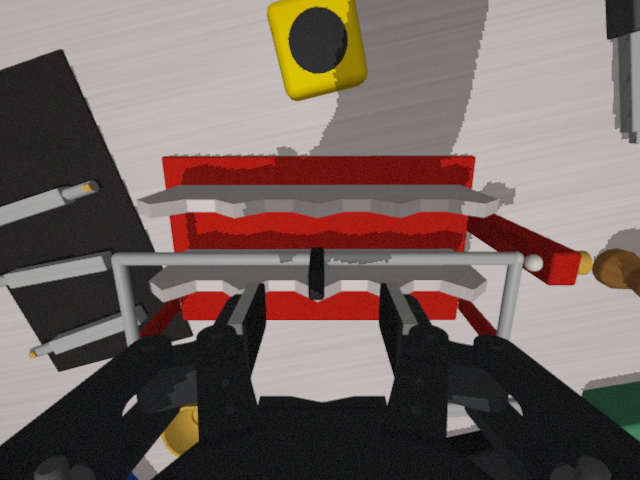

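```bash
python3 -m handwheel '[[[-2,38,0,0.005,0.5],[0,0,0,0,0.5],[0,0,0,0,0],[0,0,0,0,0],[0,0,0,0,0]]]' 40;  python3 -m handwheel '[[[0,0,0,0,0],[0,0,0,0,0]]]'; python3 -c "
from h import *
go(.564,-.0895,.135,1.366)
snap('wrist','w3')"
```

```text
clock: 3.38
tcp_pos: [0.5641, -0.0908, 0.1352]
ee_rot: [-1.574, 0.001, 1.365]
contact_force: [-1.3, -1.9, 5.2]
gripper_width: 0.0069
clock: 3.62
tcp_pos: [0.564, -0.0908, 0.1352]
ee_rot: [-1.574, 0.001, 1.365]
contact_force: [-2.8, -1.7, 6.3]
gripper_width: 0.0071
now [ 0.564  -0.0908  0.1352] yaw 1.3649 shift in current axes [1.3 0.1 0.3] | spin -0.0011 then shift [1.3 0.2 0.3]
```

View pics/w3.png

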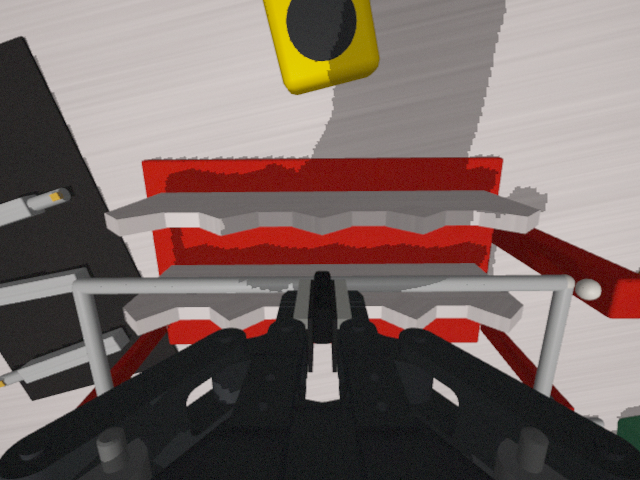

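```bash
python3 -c "
import numpy as np
a=np.append(np.arange(0,1.91,.15),1.95);p=np.c_[-75*np.cos(a)+32*np.sin(a),32*np.cos(a)+75*np.sin(a)]
d=np.diff(p,axis=0)
print(np.c_[a[1:],-d[:,1],-d[:,0]].round(1))"
```

```text
[[  0.2 -10.8  -5.6]
 [  0.3  -9.9  -7.2]
 [  0.4  -8.7  -8.6]
 [  0.6  -7.3  -9.8]
 [  0.8  -5.8 -10.8]
 [  0.9  -4.1 -11.5]
 [  1.   -2.3 -12. ]
 [  1.2  -0.5 -12.2]
 [  1.3   1.3 -12.1]
 [  1.5   3.1 -11.8]
 [  1.6   4.8 -11.2]
 [  1.8   6.5 -10.4]
 [  2.    7.9  -9.3]]
```

```bash
python3 -m handwheel '[[[0,-10.8,-5.6,0,0],[0,-9.9,-7.2,0,0],[0,-8.7,-8.6,0,0]]]'
```

```text
clock: 4.05
tcp_pos: [0.5838, -0.0948, 0.1634]
ee_rot: [-1.569, 0.001, 1.365]
contact_force: [-3.6, -3.1, -5.9]
gripper_width: 0.0073
```

```bash
python3 -m handwheel '[[[0,-7.3,-9.8,0,0],[0,-5.8,-10.8,0,0],[0,-4.1,-11.5,0,0],[0,-2.3,-12,0,0],[0,-0.5,-12.2,0,0]]]';python3 -m handwheel '[[[0,1.3,-12.1,0,0],[0,3.1,-11.8,0,0],[0,4.8,-11.2,0,0],[0,6.5,-10.4,0,0],[0,7,-8.5,0,0]]]'; python3 -m handwheel '[[[0,0,0,0,0],[0,0,0,0,0]]]'; python3 -c "
from h import *
snap('wrist','w4');snap('scene','s4')
crop('s4','s4c',150,150,390,310,3)"
```

```text
clock: 4.68
tcp_pos: [0.6395, -0.1061, 0.1841]
ee_rot: [-1.57, 0.0, 1.365]
contact_force: [-6.2, -0.5, 0.3]
gripper_width: 0.007
clock: 5.3
tcp_pos: [0.694, -0.117, 0.1615]
ee_rot: [-1.574, -0.001, 1.365]
contact_force: [-0.5, 0.6, 5.7]
gripper_width: 0.007
clock: 5.55
tcp_pos: [0.694, -0.117, 0.1613]
ee_rot: [-1.575, -0.001, 1.365]
contact_force: [3.8, 0.2, 5.2]
gripper_width: 0.0077
```

View pics/w4.png

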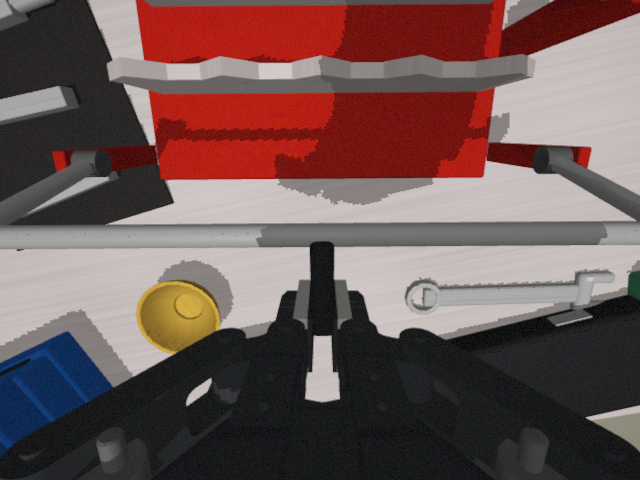

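View pics/s4c.png

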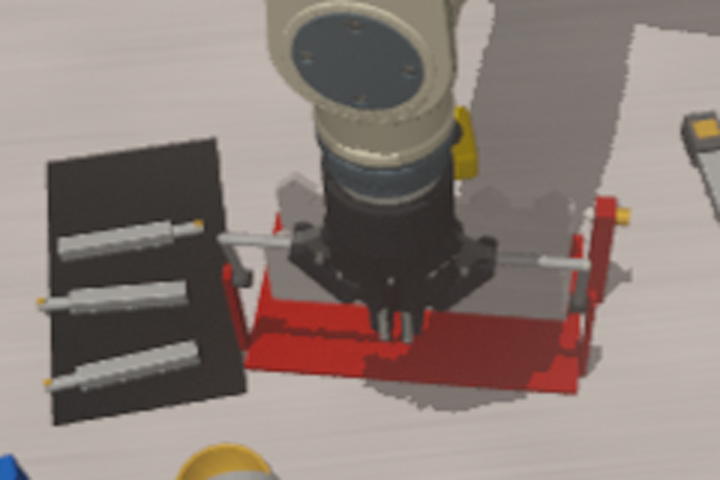

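```bash
python3 -m handwheel '[[[0,0,0,0,0.3],[0,0,0,0,0.3],[0,-45,0,0,0.3],[0,-50,0,0,0.3],[0,0,0,0,0.3]]]'; python3 -c "
from h import *
print(manip.read_state()['qpos'])
go(.55,-.33,.25,1.366)"
```

```text
clock: 6.28
tcp_pos: [0.6933, -0.1174, 0.2594]
ee_rot: [-1.578, 0.001, 1.365]
contact_force: [-0.2, 0.3, -1.2]
gripper_width: 0.0252
[-2.86889968e-01  5.31448415e-01  4.56077605e-01  1.48857358e+00
  5.01608146e-05 -8.10902804e-02]
now [ 0.6933 -0.1174  0.2594] yaw 1.365 shift in current axes [-237.4    8.9   96.9] | spin -0.001 then shift [-237.3    9.4   97.1]
```

```bash
python3 -m handwheel '[[[-48,2,20,0,0.4],[-48,2,20,0,0.4],[-48,2,20,0,0.4],[-48,2,20,0,0.4],[-45,0,17,0,0.4]]]'; python3 -m handwheel '[[[0,0,0,0,0.4],[0,0,0,0,0.4]]]'; python3 -c "
from h import *
snap('wrist','w5'); go(.55,-.33,.25,1.366)"
```

```text
clock: 6.9
tcp_pos: [0.5474, -0.3303, 0.2459]
ee_rot: [-1.569, -0.001, 1.365]
contact_force: [0.2, -0.7, -0.1]
gripper_width: 0.0341
clock: 7.15
tcp_pos: [0.5488, -0.3291, 0.2463]
ee_rot: [-1.57, -0.001, 1.364]
contact_force: [0.1, 0.8, -0.3]
gripper_width: 0.0339
now [ 0.5492 -0.3286  0.2465] yaw 1.3655 shift in current axes [-1.2 -3.5 -1.1] | spin -0.0005 then shift [-1.2 -3.5 -1.1]
```

View pics/w5.png

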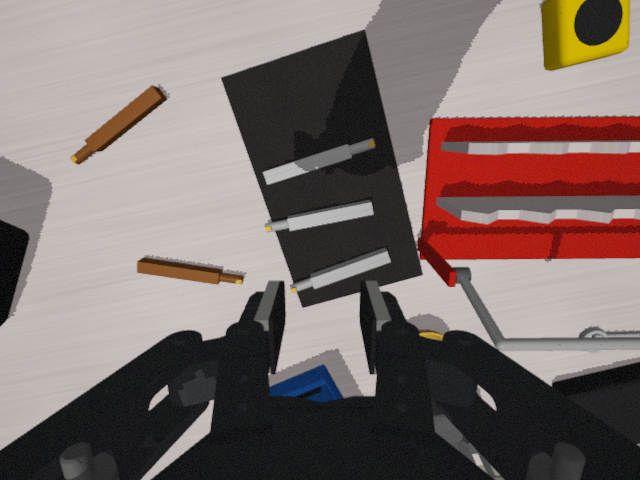

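```bash
python3 -c "
from h import *
crop('w5','w5c',245,125,405,305,3.3)"
```

```text
(no output)
```

View pics/w5c.png

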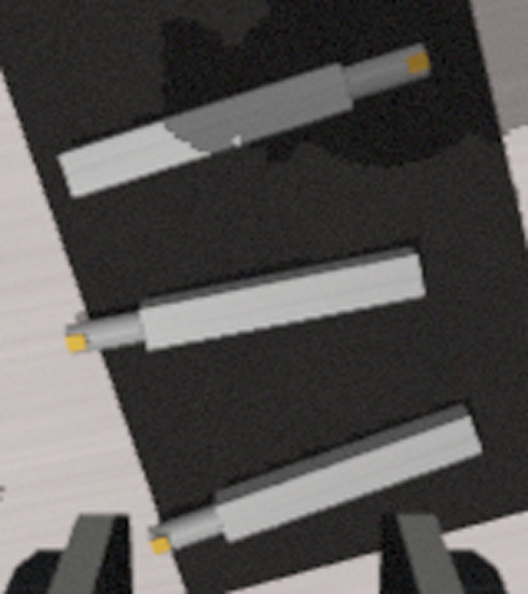

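Run:
```python
from h import *
T=np.load('pics/w5.npy')
c=lambda p:(245+p[0]/3.3,125+p[1]/3.3)
for n,b,f in(("A",((470,415),(481,453)),((218,500),(230,541))),("B",((417,255),(425,296)),((142,306),(150,350))),("C",((60,157),(74,198)),((340,66),(352,108)))):
    b=np.mean([bp('wrist',*c(p),.017,T) for p in b],0);f=np.mean([bp('wrist',*c(p),.017,T) for p in f],0)
    d=f-b; nose=np.arctan2(d[1],d[0]); 
    # spin yaw so that nose at rack nose dir (pi-0.2045) at placement yaw 1.366
    yaw=1.366+(nose-(np.pi-.2045)); yaw=(yaw+np.pi/2)%(2*np.pi)-np.pi/2
    print(n,"mid",((b+f)/2).round(4),"len",np.linalg.norm(d).round(4),"nose ang",nose.round(3),"pick yaw",yaw.round(3))
```

```text
A mid [ 0.6234 -0.3126  0.017 ] len 0.0881 nose ang -1.421 pick yaw 3.291
B mid [ 0.5605 -0.322   0.017 ] len 0.0885 nose ang -1.584 pick yaw 3.128
C mid [ 0.5041 -0.3346  0.017 ] len 0.0891 nose ang 1.671 pick yaw 0.1
```

```bash
python3 -m handwheel '[[[0,0,0,0.16,0.4],[0,0,0,0.16,0.4],[0,0,0,0.16,0.4],[0,0,0,0.16,0.4],[0,0,0,0.16,0.4]]]' 70; python3 -m handwheel '[[[0,0,0,0.16,0.4],[0,0,0,0.16,0.4],[0,0,0,0.145,0.4],[0,0,0,0,0.4],[0,0,0,0,0.4]]]'; python3 -c "
from h import *
go(.504,-.3346,.09,.1)"
```

```text
clock: 7.82
tcp_pos: [0.5498, -0.3277, 0.2467]
ee_rot: [-1.57, -0.0, 0.562]
contact_force: [0.4, -0.2, -0.7]
gripper_width: 0.034
clock: 8.45
tcp_pos: [0.5493, -0.3285, 0.2468]
ee_rot: [-1.571, 0.0, 0.104]
contact_force: [0.4, -0.9, 0.4]
gripper_width: 0.034
now [ 0.5493 -0.3285  0.2468] yaw 0.1043 shift in current axes [-45.7 156.9  -1.3] | spin 0.0043 then shift [-45.7 156.8  -1.5]
```

```bash
python3 -m handwheel '[[[-46,0,-1,0.004,0.4],[0,55,0,0,0.4],[0,55,0,0,0.4],[0,40,0,0,0.4],[0,0,0,0,0.4]]]'; python3 -m handwheel '[[[0,0,0,0,0.4]]]'; python3 -c "
from h import *
snap('wrist','w6'); go(.504,-.3346,.03,.1)"
```

```text
clock: 9.07
tcp_pos: [0.5021, -0.3335, 0.0945]
ee_rot: [-1.567, 0.004, 0.098]
contact_force: [-0.8, -0.0, 1.3]
gripper_width: 0.034
clock: 9.2
tcp_pos: [0.504, -0.3353, 0.0986]
ee_rot: [-1.572, -0.001, 0.097]
contact_force: [-0.6, 0.4, 0.1]
gripper_width: 0.0344
now [ 0.5042 -0.3355  0.0991] yaw 0.097 shift in current axes [-0.2 69.1  1. ] | spin -0.003 then shift [-0.1 69.1  0.9]
```

View pics/w6.png

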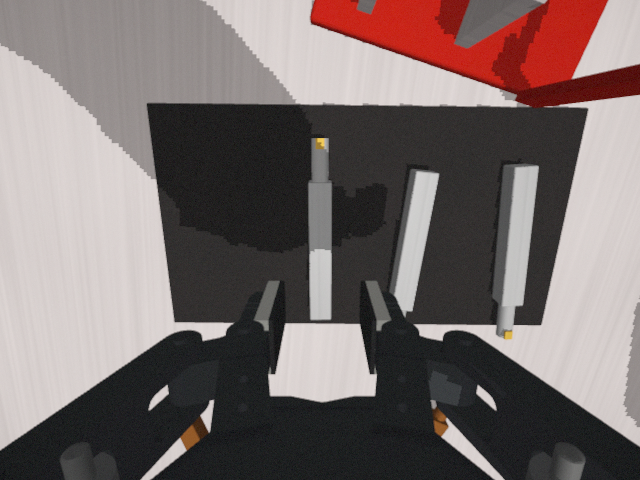

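```bash
python3 -c "
from h import *
T=np.load('pics/w6.npy')
a=bp('wrist',320,182,.017,T);b=bp('wrist',320.5,319,.017,T);print(a,b,(a+b)/2,np.linalg.norm(a-b), np.arctan2(*(a-b)[1::-1]))"
```

```text
[ 0.4992 -0.2898  0.017 ] [ 0.508  -0.3792  0.017 ] [ 0.5036 -0.3345  0.017 ] 0.08983206554454816 1.6689142494701783
```

```bash
python3 -m handwheel '[[[0,50,1,0,0.4],[0,19,0,0,0.4],[0,0,0,0,0.4],[0,0,0,0,0],[0,0,0,0,0]]]' 70; python3 -m handwheel '[[[0,0,0,0,0],[0,0,0,0,0]]]'
```

```text
clock: 9.88
tcp_pos: [0.5039, -0.3345, 0.0298]
ee_rot: [-1.573, -0.002, 0.096]
contact_force: [-0.7, 0.4, 6.1]
gripper_width: 0.012
clock: 10.12
tcp_pos: [0.5039, -0.3345, 0.0298]
ee_rot: [-1.573, -0.002, 0.096]
contact_force: [-0.5, 0.7, 5.8]
gripper_width: 0.0119
```

```bash
python3 -m handwheel '[[[0,-40,0,0,0],[0,-60,0,0,0],[0,-60,0,0,0],[0,0,0,-0.17,0],[0,0,0,-0.17,0]]]'; python3 -m handwheel '[[[0,0,0,-0.17,0],[0,0,0,-0.17,0],[0,0,0,-0.17,0],[0,0,0,-0.17,0],[0,0,0,-0.17,0]]]';  python3 -m handwheel '[[[0,0,0,-0.08,0],[0,0,0,0,0]]]';python3 -c "
from h import *
go(.5695,-.0645,.19,1.366)"
```

```text
clock: 10.75
tcp_pos: [0.5034, -0.334, 0.1899]
ee_rot: [-1.573, -0.001, 0.442]
contact_force: [0.2, 0.5, -1.1]
gripper_width: 0.0117
clock: 11.38
tcp_pos: [0.5032, -0.3339, 0.1889]
ee_rot: [-1.572, 0.0, 1.292]
contact_force: [1.0, 0.3, -1.4]
gripper_width: 0.0119
clock: 11.62
tcp_pos: [0.5032, -0.3339, 0.1887]
ee_rot: [-1.572, 0.0, 1.366]
contact_force: [0.9, -0.3, -0.8]
gripper_width: 0.0121
now [ 0.5032 -0.3339  0.1887] yaw 1.3655 shift in current axes [277.2  -1.4 -10. ] | spin -0.0005 then shift [277.2  -1.3 -10.1]
```

```bash
python3 -m handwheel '[[[55,0,-2,0,0],[55,0,-2,0,0],[55,0,-2,0,0],[55,0,-2,0,0],[50,0,-2,0,0]]]';  python3 -m handwheel '[[[7,0,0,0,0],[0,0,0,0,0],[0,0,0,0,0]]]';python3 -c "
from h import *
go(.5695,-.0645,.104,1.366); snap('wrist','w7')"
```

```text
clock: 12.25
tcp_pos: [0.5681, -0.0697, 0.1886]
ee_rot: [-1.572, -0.0, 1.364]
contact_force: [0.7, -0.7, -1.0]
gripper_width: 0.0119
clock: 12.62
tcp_pos: [0.5692, -0.0658, 0.1881]
ee_rot: [-1.571, 0.0, 1.364]
contact_force: [0.1, -0.6, -1.6]
gripper_width: 0.012
now [ 0.5692 -0.0658  0.1881] yaw 1.3642 shift in current axes [ 1.4 84.1 -0. ] | spin -0.0018 then shift [ 1.3 84.1 -0.1]
```

View pics/w7.png

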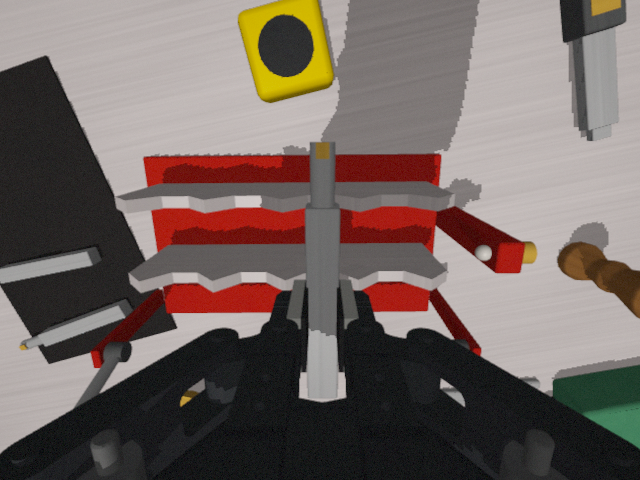

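```bash
python3 -m handwheel '[[[1,40,0,0,0],[0,25,0,0,0],[0,8,0,0,0],[0,6,0,0,0],[0,4,0,0,0]]]';  python3 -m handwheel '[[[0,2,0,0,0],[0,0,0,0,0]]]'
```

```text
clock: 13.3
tcp_pos: [0.5699, -0.0641, 0.1055]
ee_rot: [-1.572, 0.0, 1.365]
contact_force: [-0.5, 0.0, -1.5]
gripper_width: 0.0123
clock: 13.55
tcp_pos: [0.5696, -0.0637, 0.1033]
ee_rot: [-1.571, 0.0, 1.366]
contact_force: [-0.3, -0.2, -0.7]
gripper_width: 0.012
```

```bash
python3 -m handwheel '[[[0,2,0,0,0],[0,0,0,0,0]]]'; python3 -m handwheel '[[[0,0,0,0,0.3],[0,0,0,0,0.3],[0,0,0,0,0.3]]]'; python3 -m handwheel '[[[0,-45,0,0,0.3],[0,-50,0,0,0.4],[0,-30,0,0,0.4],[0,0,0,0,0.4],[0,0,0,0,0.4]]]'; python3 -c "
from h import *
go(.5605,-.322,.2,3.128); snap('wrist','w8')"
```

```text
clock: 13.8
tcp_pos: [0.5698, -0.0639, 0.1018]
ee_rot: [-1.572, 0.001, 1.366]
contact_force: [-0.7, -0.4, 4.8]
gripper_width: 0.012
clock: 14.18
tcp_pos: [0.5694, -0.0637, 0.1009]
ee_rot: [-1.571, -0.0, 1.366]
contact_force: [-0.4, 0.5, -0.4]
gripper_width: 0.0256
clock: 14.8
tcp_pos: [0.5691, -0.0636, 0.2251]
ee_rot: [-1.57, -0.0, 1.366]
contact_force: [-0.5, 0.5, -0.6]
gripper_width: 0.0343
now [ 0.5691 -0.0636  0.2251] yaw 1.3661 shift in current axes [-254.8   25.   -44.1] | spin -1.7619 then shift [  5.1  25.1 258.5]
```

View pics/w8.png

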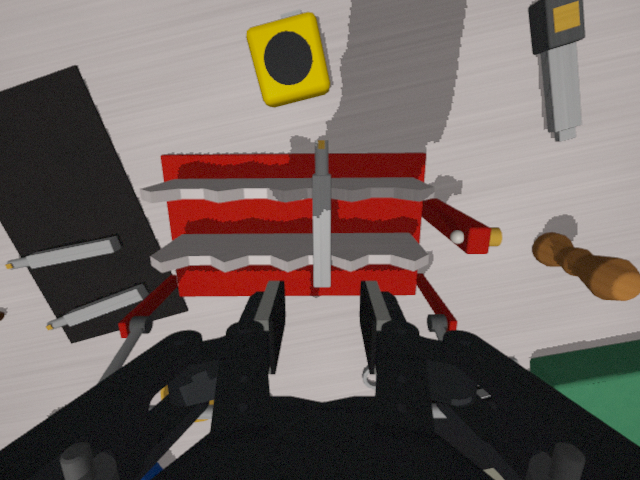

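```bash
python3 - <<'E'
from h import *
T=np.load('pics/w8.npy')
a=bp('wrist',321.5,176,.089,T);b=bp('wrist',321.5,287,.089,T);print(a,b,(a+b)/2,np.linalg.norm(a-b))
E
python3 -m handwheel '[[[-52,0,-9,-0.17,0.4],[-52,0,0,-0.17,0.4]]]'; python3 -m handwheel '[[[0,0,0,-0.17,0.4],[0,0,0,-0.17,0.4],[0,0,0,-0.17,0.4],[0,0,0,-0.17,0.4],[0,0,0,-0.17,0.4]]]'; python3 -m handwheel '[[[0,0,0,-0.17,0.4],[0,0,0,-0.17,0.4],[0,0,0,-0.17,0.4],[0,0,0,-0.06,0.4],[0,0,0,0,0.4]]]'; python3 -c "
from h import *
go(.5605,-.322,.1,3.128)"
```

```text
[ 0.5275 -0.0551  0.089 ] [ 0.615  -0.0733  0.089 ] [ 0.57125 -0.0642   0.089  ] 0.08937275871315602
clock: 15.1
tcp_pos: [0.5655, -0.1689, 0.2246]
ee_rot: [-1.569, -0.001, 1.713]
contact_force: [0.1, 0.3, -0.2]
gripper_width: 0.0344
clock: 15.72
tcp_pos: [0.5655, -0.1683, 0.2245]
ee_rot: [-1.57, -0.002, 2.562]
contact_force: [-0.5, -1.2, 0.6]
gripper_width: 0.0339
clock: 16.35
tcp_pos: [0.5655, -0.1683, 0.2247]
ee_rot: [-1.572, -0.002, 3.125]
contact_force: [-0.4, 0.9, -0.0]
gripper_width: 0.0346
now [ 0.5655 -0.1683  0.2247] yaw 3.1254 shift in current axes [  2.3 124.6 153.9] | spin -0.0026 then shift [  2.9 124.7 153.8]
```

```bash
python3 -m handwheel '[[[1,0,52,0,0.4],[1,0,52,0,0.4],[1,20,50,0,0.4],[0,60,0,0,0.4],[0,45,0,0,0.4]]]'; python3 -m handwheel '[[[0,0,0,0,0.4],[0,0,0,0,0.4]]]'; python3 -c "
from h import *
snap('wrist','w9'); go(.5605,-.322,.03,3.128)"
```

```text
clock: 16.98
tcp_pos: [0.5594, -0.3227, 0.0978]
ee_rot: [-1.572, -0.002, 3.123]
contact_force: [-0.1, -0.4, -0.5]
gripper_width: 0.0345
clock: 17.23
tcp_pos: [0.5612, -0.3227, 0.1025]
ee_rot: [-1.57, 0.001, 3.126]
contact_force: [-1.2, -0.4, 0.2]
gripper_width: 0.034
now [ 0.5615 -0.3228  0.1032] yaw 3.1258 shift in current axes [ 1.2 73.2 -1. ] | spin -0.0022 then shift [ 1.  73.2 -0.8]
```

View pics/w9.png

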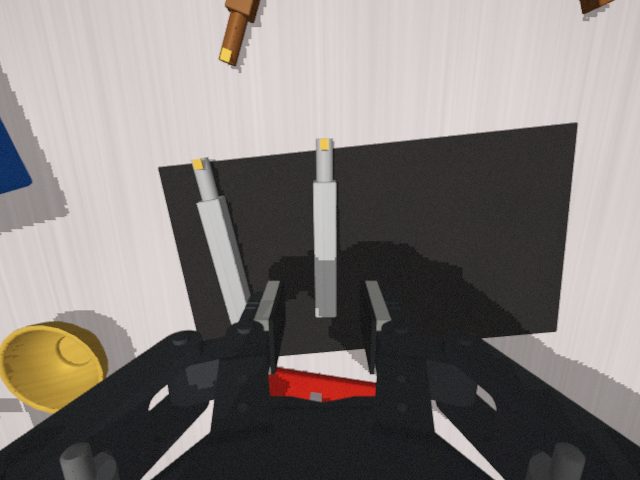

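```bash
python3 -c "
from h import *
T=np.load('pics/w9.npy')
a=bp('wrist',325,182,.017,T);b=bp('wrist',326,318,.017,T);print(a,b,(a+b)/2,np.linalg.norm(a-b), np.arctan2(*(a-b)[1::-1]))"
```

```text
[ 0.5595 -0.3678  0.017 ] [ 0.5601 -0.2771  0.017 ] [ 0.5598  -0.32245  0.017  ] 0.09070198454278716 -1.5774114452956238
```

```bash
python3 -m handwheel '[[[1,50,-1,0,0.4],[0,23,0,0,0.4],[0,0,0,0,0.4],[0,0,0,0,0],[0,0,0,0,0]]]' 70; python3 -m handwheel '[[[0,0,0,0,0],[0,0,0,0,0]]]'
```

```text
clock: 17.9
tcp_pos: [0.5605, -0.3218, 0.0301]
ee_rot: [-1.569, 0.003, 3.126]
contact_force: [-1.3, 1.4, 6.6]
gripper_width: 0.0119
clock: 18.15
tcp_pos: [0.5605, -0.3218, 0.0301]
ee_rot: [-1.569, 0.003, 3.126]
contact_force: [0.4, 0.1, 6.6]
gripper_width: 0.0121
```

```bash
python3 -m handwheel '[[[0,-40,0,0,0],[0,-60,0,0,0],[0,-60,0,0,0],[0,0,0,0.17,0],[0,0,0,0.17,0]]]'; python3 -m handwheel '[[[0,0,0,0.17,0],[0,0,0,0.17,0],[0,0,0,0.17,0],[0,0,0,0.17,0],[0,0,0,0.17,0]]]';  python3 -m handwheel '[[[0,0,0,0.17,0],[0,0,0,0.17,0],[0,0,0,0.17,0],[0,0,0,0.06,0],[0,0,0,0,0]]]';python3 -c "
from h import *
go(.559,-.1141,.19,1.366)"
```

```text
clock: 18.77
tcp_pos: [0.5598, -0.3215, 0.1901]
ee_rot: [-1.57, 0.003, 2.78]
contact_force: [-0.1, -0.3, -1.8]
gripper_width: 0.0115
clock: 19.4
tcp_pos: [0.5596, -0.3213, 0.189]
ee_rot: [-1.571, 0.001, 1.93]
contact_force: [0.0, 0.2, -1.1]
gripper_width: 0.0119
clock: 20.02
tcp_pos: [0.5596, -0.3213, 0.1888]
ee_rot: [-1.572, 0.0, 1.367]
contact_force: [-0.5, -0.2, -1.1]
gripper_width: 0.012
now [ 0.5596 -0.3213  0.1888] yaw 1.3665 shift in current axes [202.8  -1.3  42.6] | spin 0.0005 then shift [202.8  -1.2  42.7]
```

```bash
python3 -m handwheel '[[[50,0,11,0,0],[50,0,11,0,0],[50,0,11,0,0],[52,0,10,0,0],[0,0,0,0,0]]]';  python3 -m handwheel '[[[0,0,0,0,0],[0,0,0,0,0]]]';python3 -c "
from h import *
go(.5592,-.1141,.104,1.366); snap('wrist','w10')"
```

```text
clock: 20.65
tcp_pos: [0.5583, -0.1115, 0.1889]
ee_rot: [-1.572, -0.0, 1.372]
contact_force: [-0.2, -0.4, -1.4]
gripper_width: 0.0119
clock: 20.9
tcp_pos: [0.5586, -0.1159, 0.1881]
ee_rot: [-1.571, 0.0, 1.365]
contact_force: [-0.0, -0.0, -2.0]
gripper_width: 0.0117
now [ 0.5586 -0.1159  0.1881] yaw 1.3653 shift in current axes [ 1.9 84.1 -0.2] | spin -0.0007 then shift [ 1.9 84.1 -0.2]
```

View pics/w10.png

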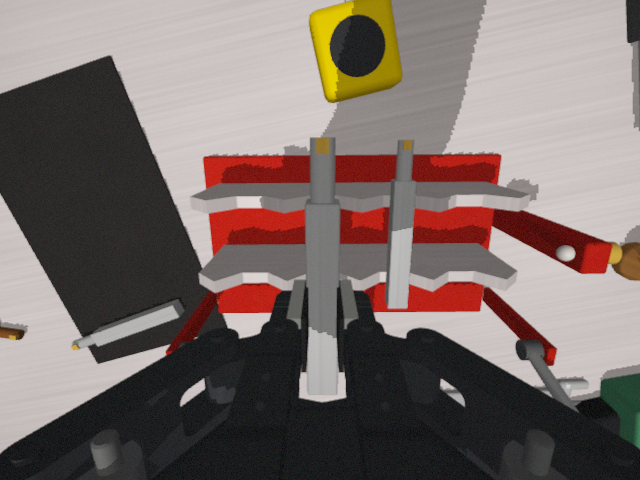

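```bash
python3 -m handwheel '[[[1.5,40,0,0,0],[0,25,0,0,0],[0,8,0,0,0],[0,6,0,0,0],[0,4,0,0,0]]]';  python3 -m handwheel '[[[0,3,0,0,0],[0,1,0,0,0],[0,0,0,0,0]]]'
```

```text
clock: 21.58
tcp_pos: [0.5592, -0.1138, 0.1055]
ee_rot: [-1.572, 0.0, 1.366]
contact_force: [-0.2, 0.3, -1.9]
gripper_width: 0.0118
clock: 21.95
tcp_pos: [0.5591, -0.1135, 0.1021]
ee_rot: [-1.572, 0.0, 1.366]
contact_force: [-2.1, 0.2, 5.0]
gripper_width: 0.0115
```

Seated (5 N). Release, rise, then the last bar.

```bash
python3 -m handwheel '[[[0,0,0,0,0.3],[0,0,0,0,0.3],[0,0,0,0,0.3]]]'; python3 -m handwheel '[[[0,-45,0,0,0.3],[0,-50,0,0,0.4],[0,-30,0,0,0.4],[0,0,0,0,0.4],[0,0,0,0,0.4]]]'; python3 -c "
from h import *
go(.6234,-.3126,.225,3.291); snap('wrist','w11')"
```

```text
clock: 22.32
tcp_pos: [0.5588, -0.1133, 0.101]
ee_rot: [-1.571, 0.0, 1.366]
contact_force: [-0.3, -0.2, 0.1]
gripper_width: 0.0258
clock: 22.95
tcp_pos: [0.5585, -0.1132, 0.2251]
ee_rot: [-1.57, -0.0, 1.366]
contact_force: [-0.6, 0.1, -0.7]
gripper_width: 0.0339
now [ 0.5585 -0.1132  0.2251] yaw 1.366 shift in current axes [-182.     0.  -104.1] | spin -1.925 then shift [-3.450e+01  1.000e-01  2.068e+02]
```

View pics/w11.png

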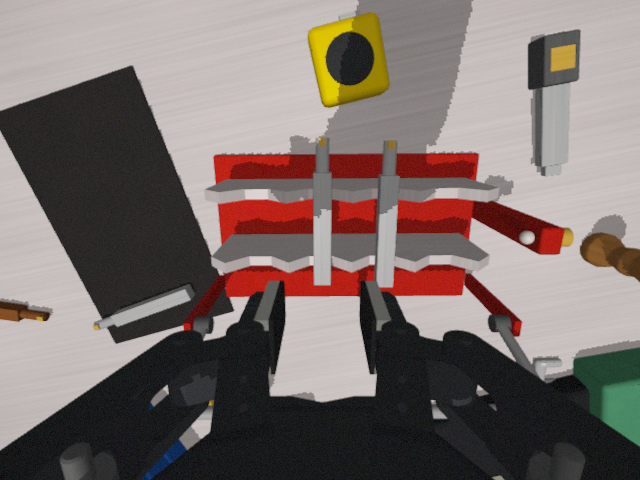

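```bash
python3 -m handwheel '[[[-46,0,-26,0,0.4],[-46,0,-26,0,0.4],[-46,0,-26,0,0.4],[-44,0,-26,0,0.4],[0,0,0,-0.175,0.4]]]'; python3 -m handwheel '[[[0,0,0,-0.175,0.4],[0,0,0,-0.175,0.4],[0,0,0,-0.175,0.4],[0,0,0,-0.175,0.4],[0,0,0,-0.175,0.4]]]'; python3 -m handwheel '[[[0,0,0,-0.175,0.4],[0,0,0,-0.175,0.4],[0,0,0,-0.175,0.4],[0,0,0,-0.175,0.4],[0,0,0,-0.175,0.4]]]'; python3 -c "
from h import *
go(.6234,-.3126,.1,3.291)"
```

```text
clock: 23.62
tcp_pos: [0.6235, -0.3162, 0.2224]
ee_rot: [-1.567, -0.002, 1.541]
contact_force: [-0.5, 0.9, 0.1]
gripper_width: 0.034
clock: 24.25
tcp_pos: [0.6233, -0.3125, 0.2242]
ee_rot: [-1.57, -0.003, 2.422]
contact_force: [0.1, -0.6, -0.3]
gripper_width: 0.0341
clock: 24.88
tcp_pos: [0.6233, -0.3125, 0.2242]
ee_rot: [-1.573, -0.002, -2.986]
contact_force: [0.5, 0.3, 0.6]
gripper_width: 0.0341
now [ 0.6233 -0.3125  0.2242] yaw -2.9864 shift in current axes [ -0.3 124.2   0.3] | spin -6.2774 then shift [-1.000e-01  1.242e+02  1.000e-01]
```

```bash
python3 -m handwheel '[[[0,55,0,0,0.4],[0,55,0,0,0.4],[0,12,0,0,0.4],[0,0,0,0,0.4],[0,0,0,0,0.4]]]'; python3 -c "
from h import *
snap('wrist','w12'); go(.6234,-.3126,.03,3.291)"
```

```text
clock: 25.5
tcp_pos: [0.6246, -0.3133, 0.1063]
ee_rot: [-1.569, 0.002, -2.992]
contact_force: [-0.7, 0.6, 0.2]
gripper_width: 0.0344
now [ 0.6245 -0.3133  0.1063] yaw -2.9921 shift in current axes [ 1.2 76.3 -1. ] | spin -6.2831 then shift [ 1.  76.3 -0.9]
```

View pics/w12.png

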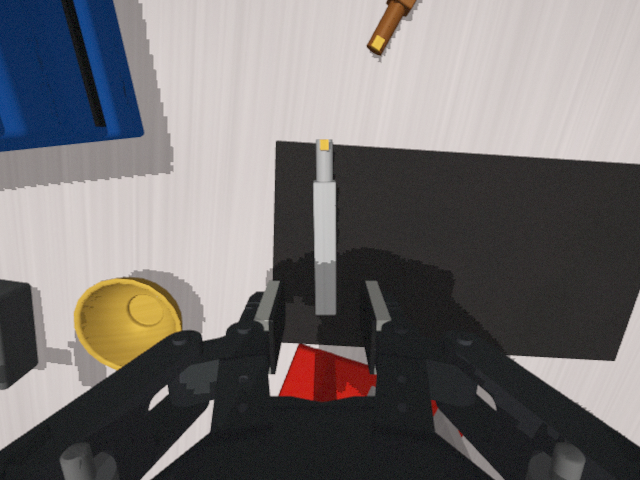

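```bash
python3 -c "
from h import *
T=np.load('pics/w12.npy')
a=bp('wrist',324,182,.017,T);b=bp('wrist',326,315,.017,T);print(a,b,(a+b)/2,np.linalg.norm(a-b), np.arctan2(*(a-b)[1::-1]))
print(bp('wrist',128,320,.03,T),bp('wrist',182,335,.03,T))"
```

```text
[ 0.631  -0.3577  0.017 ] [ 0.6162 -0.2689  0.017 ] [ 0.6236 -0.3133  0.017 ] 0.09002488544841371 -1.4056476493802694
[ 0.7423 -0.2536  0.03  ] [ 0.7076 -0.2478  0.03  ]
```

```bash
python3 -m handwheel '[[[1,50,0,-0.01,0.4],[0,26,0,0,0.4],[0,0,0,0,0.4],[0,0,0,0,0],[0,0,0,0,0]]]' 70; python3 -m handwheel '[[[0,0,0,0,0],[0,0,0,0,0]]]'
```

```text
clock: 26.18
tcp_pos: [0.6233, -0.3133, 0.0297]
ee_rot: [-1.569, 0.002, -2.982]
contact_force: [0.6, -0.1, 6.3]
gripper_width: 0.0121
clock: 26.42
tcp_pos: [0.6233, -0.3133, 0.0297]
ee_rot: [-1.569, 0.002, -2.982]
contact_force: [-0.7, 0.1, 6.9]
gripper_width: 0.0119
```

```bash
python3 -m handwheel '[[[0,-40,0,0,0],[0,-60,0,0,0],[0,-60,0,0,0],[0,-50,0,0,0],[0,0,0,0.175,0]]]'; python3 -m handwheel '[[[0,0,0,0.175,0],[0,0,0,0.175,0],[0,0,0,0.175,0],[0,0,0,0.175,0],[0,0,0,0.175,0]]]';  python3 -m handwheel '[[[0,0,0,0.175,0],[0,0,0,0.175,0],[0,0,0,0.175,0],[0,0,0,0.175,0],[0,0,0,0.185,0]]]';python3 -c "
from h import *
go(.549,-.163,.19,1.366)"
```

```text
clock: 27.05
tcp_pos: [0.6237, -0.3135, 0.2438]
ee_rot: [-1.566, 0.007, 3.123]
contact_force: [0.3, -0.1, -2.5]
gripper_width: 0.0121
clock: 27.68
tcp_pos: [0.6226, -0.3128, 0.2384]
ee_rot: [-1.571, 0.0, 2.245]
contact_force: [-0.2, 0.6, -1.4]
gripper_width: 0.0124
clock: 28.3
tcp_pos: [0.6226, -0.3128, 0.2384]
ee_rot: [-1.571, 0.0, 1.36]
contact_force: [-0.3, -0.2, -1.2]
gripper_width: 0.0118
now [ 0.6226 -0.3128  0.2384] yaw 1.3601 shift in current axes [131.1  48.4 103.3] | spin -0.0059 then shift [131.7  48.4 102.5]
```

```bash
python3 -m handwheel '[[[0,0,52,0,0],[0,0,51,-0.004,0],[45,0,0,0,0],[45,24,0,0,0],[41,24,0,0,0]]]';  python3 -m handwheel '[[[0,0,0,0,0],[0,0,0,0,0],[0,0,0,0,0]]]';python3 -c "
from h import *
go(.549,-.163,.104,1.366); snap('wrist','w13')"
```

```text
clock: 28.92
tcp_pos: [0.548, -0.1624, 0.1904]
ee_rot: [-1.573, 0.0, 1.37]
contact_force: [0.3, -0.3, -1.3]
gripper_width: 0.0123
clock: 29.3
tcp_pos: [0.5481, -0.1646, 0.1908]
ee_rot: [-1.572, 0.001, 1.369]
contact_force: [-0.3, 0.7, -1.6]
gripper_width: 0.0121
now [ 0.5481 -0.1646  0.1908] yaw 1.3689 shift in current axes [ 1.8 86.8 -0.4] | spin 0.0029 then shift [ 1.7 86.8 -0.5]
```

View pics/w13.png

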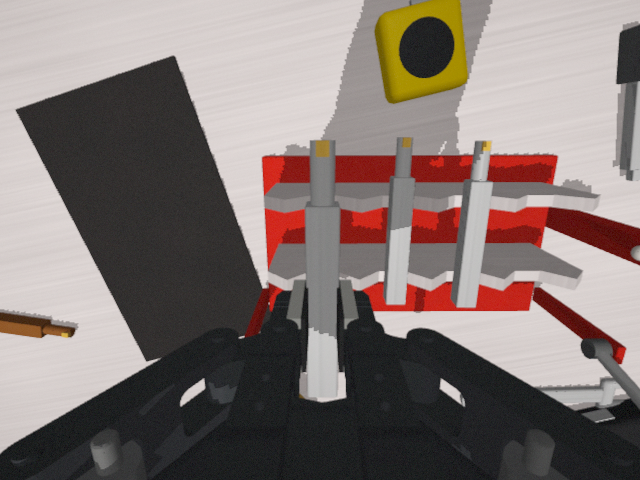

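```bash
python3 -m handwheel '[[[1.5,40,0,0.003,0],[0,27,0,0,0],[0,9,0,0,0],[0,6,0,0,0],[0,4,0,0,0]]]';  python3 -m handwheel '[[[0,3,0,0,0],[0,1,0,0,0],[0,0,0,0,0]]]'
```

```text
clock: 29.98
tcp_pos: [0.5487, -0.1625, 0.1046]
ee_rot: [-1.572, 0.0, 1.367]
contact_force: [0.1, -0.1, -1.2]
gripper_width: 0.012
clock: 30.35
tcp_pos: [0.5486, -0.1623, 0.1016]
ee_rot: [-1.573, 0.001, 1.367]
contact_force: [-3.1, -0.4, 9.5]
gripper_width: 0.0117
```

```bash
python3 -m handwheel '[[[0,0,0,0,0.3],[0,0,0,0,0.3],[0,0,0,0,0.3]]]'; python3 -m handwheel '[[[0,-45,0,0,0.3],[0,-50,0,0,0.3],[50,-50,0,0,0.3],[25,0,0,0,0.3],[0,0,0,0,0.3]]]'; python3 -c "
from h import *
go(.692,-.1165,.25,1.366); snap('wrist','w14')"
```

```text
clock: 30.72
tcp_pos: [0.5482, -0.162, 0.0999]
ee_rot: [-1.571, 0.0, 1.367]
contact_force: [-0.2, 0.7, -0.6]
gripper_width: 0.0255
clock: 31.35
tcp_pos: [0.5624, -0.0929, 0.2396]
ee_rot: [-1.572, -0.0, 1.369]
contact_force: [-0.1, -1.0, -0.4]
gripper_width: 0.0255
now [ 0.5624 -0.0929  0.2396] yaw 1.3693 shift in current axes [   2.8  -10.3 -131.7] | spin 0.0033 then shift [   3.3  -10.4 -131.6]
```

View pics/w14.png

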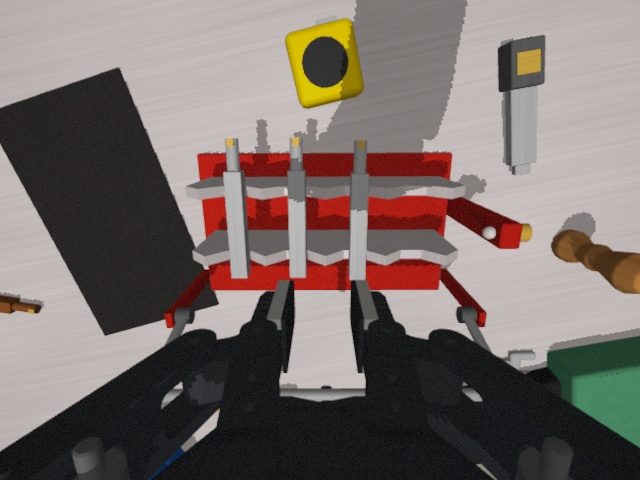

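Run:
```python
from h import *
T=np.load('pics/w14.npy'); a=-.2045; R=np.array([[np.cos(a),-np.sin(a)],[np.sin(a),np.cos(a)]]); o=np.array([.564,-.0895])
for f,b in(((234,172),(240,277)),((297,173),(298,277)),((359,174),(358,279))):
    p=R.T@(bp('wrist',*f,.089,T)[:2]-o);q=R.T@(bp('wrist',*b,.089,T)[:2]-o)
    print((p*1000).round(1),(q*1000).round(1),((p+q)*500).round(1))
```

```text
[-44.3 -72.1] [ 44.  -73.2] [ -0.2 -72.6]
[-43.7 -23.1] [ 43.8 -23.8] [  0.1 -23.4]
[-43.   25.2] [45.5 27.3] [ 1.2 26.2]
```

```bash
python3 -m handwheel '[[[2,-10,-46,0.003,0.3],[0,0,-46,0,0.3],[1,0,-40,0,0.3],[0,0,0,0,0.3],[0,0,0,0,0.3]]]'; python3 -c "
from h import *
go(.694,-.117,.161,1.366); snap('wrist','w15')"
```

```text
clock: 32.02
tcp_pos: [0.6914, -0.1191, 0.2481]
ee_rot: [-1.569, 0.0, 1.363]
contact_force: [-0.2, 0.5, 0.4]
gripper_width: 0.0256
now [ 0.6914 -0.1191  0.2481] yaw 1.3632 shift in current axes [ 2.6 87.1 -2.2] | spin -0.0028 then shift [ 2.6 87.1 -2.1]
```

View pics/w15.png

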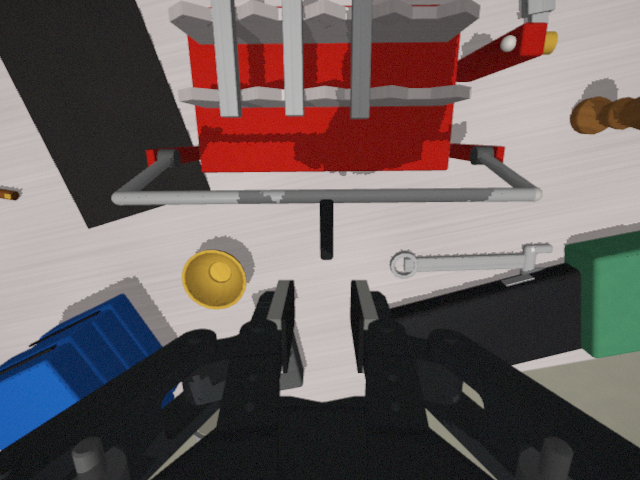

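```bash
python3 -m handwheel '[[[3,45,-2,-0.003,0.3],[0,42,0,0,0.3],[0,0,0,0,0.3],[0,0,0,0,0],[0,0,0,0,0]]]' 40;  python3 -m handwheel '[[[0,0,0,0,0],[0,0,0,0,0]]]'; python3 -c "
from h import *
go(.694,-.117,.161,1.366); snap('wrist','w16')"
```

```text
clock: 32.7
tcp_pos: [0.6945, -0.117, 0.1646]
ee_rot: [-1.573, 0.002, 1.366]
contact_force: [-3.3, -4.0, -1.2]
gripper_width: 0.0072
clock: 32.95
tcp_pos: [0.6945, -0.117, 0.1646]
ee_rot: [-1.573, 0.002, 1.366]
contact_force: [-3.0, -3.6, -2.6]
gripper_width: 0.0069
now [ 0.6945 -0.117   0.1646] yaw 1.3661 shift in current axes [-0.1  3.6  0.5] | spin 0.0001 then shift [-0.1  3.6  0.5]
```

View pics/w16.png

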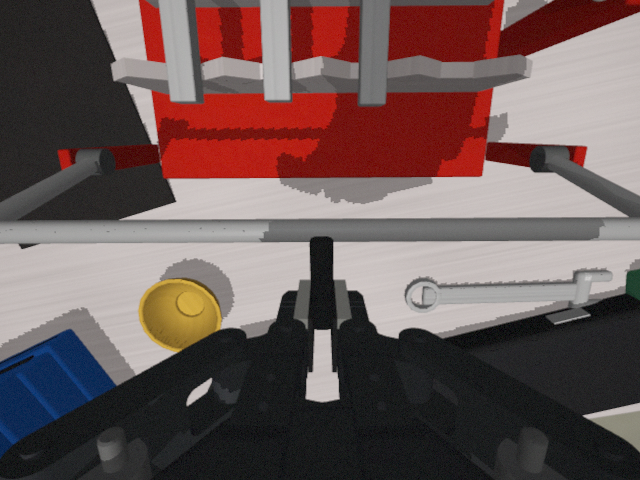

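```bash
python3 -c "
import numpy as np
a=np.append(np.arange(0,1.81,.15),[1.875,1.95]);p=np.c_[58.4*np.cos(a)-61.6*np.sin(a),58.4*np.sin(a)+61.6*np.cos(a)]
d=np.diff(p,axis=0)
print(np.c_[a[1:],-d[:,1],-d[:,0],p[1:]].round(1))"
```

```text
[[  0.2  -8.    9.9  48.5  69.6]
 [  0.3  -6.5  11.   37.6  76.1]
 [  0.4  -4.8  11.8  25.8  80.9]
 [  0.6  -2.9  12.4  13.4  83.8]
 [  0.8  -1.1  12.7   0.7  84.9]
 [  0.9   0.8  12.7 -12.   84. ]
 [  1.    2.7  12.4 -24.4  81.3]
 [  1.2   4.6  11.9 -36.3  76.8]
 [  1.3   6.3  11.1 -47.3  70.5]
 [  1.5   7.9  10.  -57.3  62.6]
 [  1.6   9.3   8.7 -66.   53.3]
 [  1.8  10.5   7.2 -73.3  42.9]
 [  1.9   5.6   3.  -76.3  37.3]
 [  2.    5.8   2.6 -78.8  31.4]]
```

```bash
python3 -m handwheel '[[[0,-8,9.9,0,0],[0,-6.5,11,0,0],[0,-4.8,11.8,0,0],[0,-2.9,12.4,0,0],[0,-1.1,12.7,0,0]]]' 50; python3 -m handwheel '[[[0,0.8,12.7,0,0],[0,2.7,12.4,0,0],[0,4.6,11.9,0,0],[0,6.3,11.1,0,0],[0,7.9,10,0,0]]]'
```

```text
clock: 33.62
tcp_pos: [0.6389, -0.1058, 0.1881]
ee_rot: [-1.576, 0.003, 1.366]
contact_force: [3.5, -8.4, -7.1]
gripper_width: 0.0064
clock: 34.25
tcp_pos: [0.5827, -0.0944, 0.1674]
ee_rot: [-1.579, 0.004, 1.366]
contact_force: [0.6, -9.0, 5.3]
gripper_width: 0.0064
```

```bash
python3 -m handwheel '[[[0,9.3,8.7,0,0],[0,10.5,7.2,0,0],[0,0,0,0,0]]]' 50; python3 -m handwheel '[[[0,5.6,3,0,0],[0,5.8,2.6,0,0],[0,2,0,0,0],[0,0,0,0,0]]]';python3 -c "
from h import *
snap('wrist','w17')"
```

```text
clock: 34.62
tcp_pos: [0.5662, -0.0911, 0.1464]
ee_rot: [-1.576, 0.004, 1.366]
contact_force: [-3.5, -9.2, 1.9]
gripper_width: 0.0066
clock: 35.12
tcp_pos: [0.5622, -0.0903, 0.1378]
ee_rot: [-1.583, 0.004, 1.366]
contact_force: [-12.0, -5.2, 40.5]
gripper_width: 0.0069
```

View pics/w17.png

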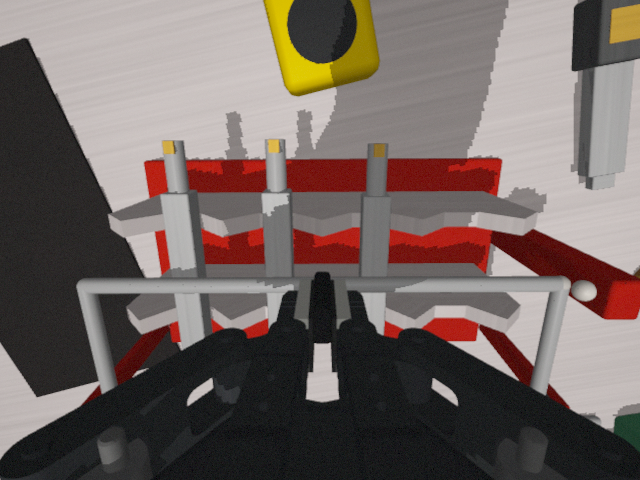

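```bash
python3 -m handwheel '[[[0,0,0,0,0.25],[0,0,0,0,0.25],[0,-50,0,0,0.25],[0,-50,0,0,0.25],[0,0,0,0,0.25]]]'; python3 -c "
from h import *
snap('wrist','w18');snap('scene','s18');crop('s18','s18c',150,150,390,310,3)
T=np.load('pics/w18.npy')
a=-.2045;R=np.array([[np.cos(a),-np.sin(a)],[np.sin(a),np.cos(a)]])
for z in(.097,.105,.112):
  # keeper corners shut, y=+-121
  for y in(-.121,.121):
    print(z,pj('wrist',np.append(np.array([.564,-.0895])+R@[0,y],z),T))
go(.56,-.09,.2,1.366)
"
```

```text
clock: 35.8
tcp_pos: [0.5616, -0.0883, 0.2343]
ee_rot: [-1.578, 0.001, 1.367]
contact_force: [0.5, 0.3, 0.0]
gripper_width: 0.0214
0.097 [165.6 232.6]
0.097 [476.6 232.9]
0.105 [160.9 235.5]
0.105 [481.2 235.9]
0.112 [156.6 238.3]
0.112 [485.4 238.6]
now [ 0.5602 -0.0879  0.2303] yaw 1.3671 shift in current axes [-2.1 30.3 -0.2] | spin 0.0011 then shift [-2.1 30.3 -0.3]
```

View pics/w18.png

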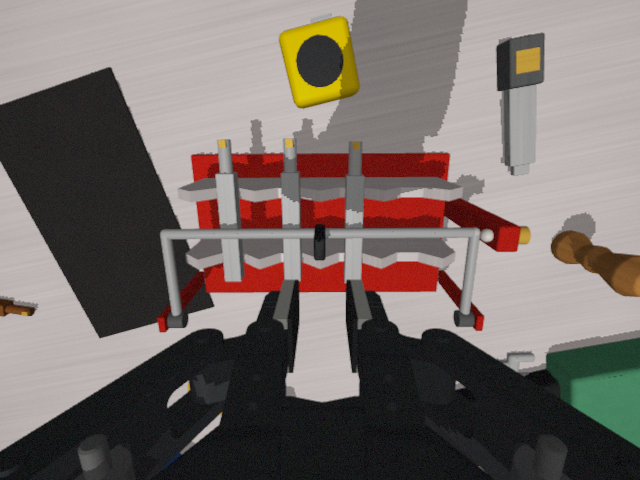

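View pics/s18c.png

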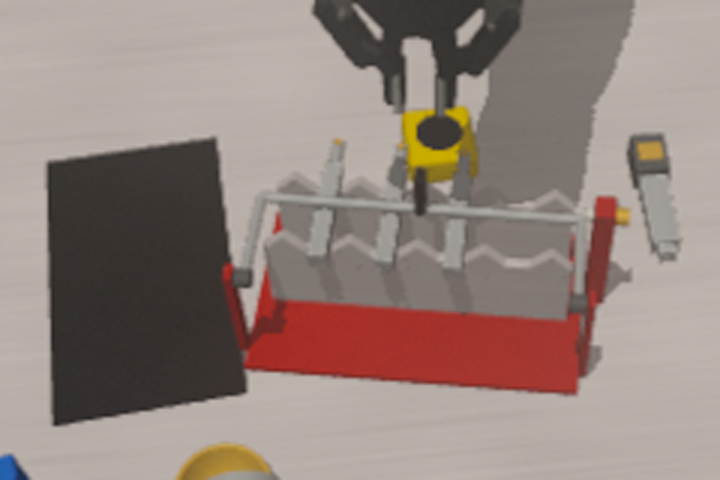

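```bash
python3 -c "
from h import *
go(.5752,-.0357,.14,1.366)"
```

```text
now [ 0.5602 -0.0879  0.2303] yaw 1.3671 shift in current axes [54.2 90.3 -4.1] | spin 0.0011 then shift [54.2 90.3 -4.1]
```

```bash
python3 -m handwheel '[[[54,0,-4,0,0],[0,0,0,0,0],[0,50,0,0,0],[0,40,0,0,0],[0,0,0,0,0]]]'; python3 -m handwheel '[[[0,4,0,0,0],[0,3,0,0,0],[0,0,0,0,0]]]'; python3 -m handwheel '[[[0,3,0,0,0],[0,0,0,0,0]]]'
```

```text
clock: 36.52
tcp_pos: [0.5727, -0.0359, 0.1366]
ee_rot: [-1.563, 0.0, 1.367]
contact_force: [-0.5, 0.3, 0.5]
gripper_width: -0.0003
clock: 36.9
tcp_pos: [0.5752, -0.0361, 0.1338]
ee_rot: [-1.572, 0.0, 1.367]
contact_force: [-0.1, -0.4, 0.6]
gripper_width: 0.0
clock: 37.15
tcp_pos: [0.5748, -0.0359, 0.13]
ee_rot: [-1.571, 0.0, 1.367]
contact_force: [-0.8, 0.1, 0.8]
gripper_width: 0.0002
```

```bash
python3 -m handwheel '[[[0,2,0,0,0],[0,0,0,0,0]]]';  python3 -m handwheel '[[[0,2,0,0,0],[0,0,0,0,0]]]'; python3 -m handwheel '[[[0,2,0,0,0],[0,0,0,0,0]]]'
```

```text
clock: 37.4
tcp_pos: [0.5748, -0.0359, 0.1278]
ee_rot: [-1.57, -0.0, 1.367]
contact_force: [0.6, 0.8, 0.2]
gripper_width: 0.0001
clock: 37.65
tcp_pos: [0.575, -0.0359, 0.126]
ee_rot: [-1.571, -0.0, 1.367]
contact_force: [-0.3, -0.2, 1.4]
gripper_width: -0.0002
clock: 37.9
tcp_pos: [0.5751, -0.0359, 0.1255]
ee_rot: [-1.573, 0.0, 1.367]
contact_force: [-3.7, 1.0, 14.0]
gripper_width: 0.0001
```

```bash
python3 -m handwheel '[[[0,-50,0,0,0.4],[0,-55,0,0,0.4]]]'; python3 -c "
from h import *
T=np.load('pics/w18.npy');print(bp('wrist',528,61,.026,T),bp('wrist',519,168,.015,T))
c=lambda x,y:(140+x/4.5,190+y/4.5)
print(bp('top',*c(400,440),.026)); print('case',[bp('top',*c(x,y),.026) for x,y in((108,184),(170,182),(178,330),(113,335))])
go(.5,.16,.24,1.366)"
```

```text
clock: 38.15
tcp_pos: [0.5743, -0.0358, 0.2296]
ee_rot: [-1.569, 0.0, 1.367]
contact_force: [1.5, 0.3, -0.0]
gripper_width: 0.0335
[0.4692 0.1124 0.026 ] [0.5621 0.1071 0.015 ]
[0.4493 0.1595 0.026 ]
case [array([0.6034, 0.3444, 0.026 ]), array([0.6052, 0.3067, 0.026 ]), array([0.514 , 0.2966, 0.026 ]), array([0.5103, 0.3356, 0.026 ])]
now [ 0.5743 -0.0358  0.2296] yaw 1.3669 shift in current axes [176.7 -10.2 112.5] | spin 0.0009 then shift [176.6 -10.4 112.6]
```

```bash
python3 -m handwheel '[[[44,-2,28,0,0.5],[44,-2,28,0,0.6],[44,-2,28,0,0.6],[44,-2,28,0,0.6],[0,0,0,0,0.6]]]'; python3 -m handwheel '[[[0,0,0,0,0.6]]]'; python3 -c "
from h import *
snap('wrist','w19');snap('top','t19')"
```

```text
clock: 38.78
tcp_pos: [0.4994, 0.1618, 0.2373]
ee_rot: [-1.571, -0.001, 1.371]
contact_force: [-0.3, -0.3, 0.4]
gripper_width: 0.0514
clock: 38.9
tcp_pos: [0.5008, 0.1591, 0.2369]
ee_rot: [-1.571, 0.0, 1.368]
contact_force: [0.0, 0.2, 0.1]
gripper_width: 0.0512
```

View pics/w19.png

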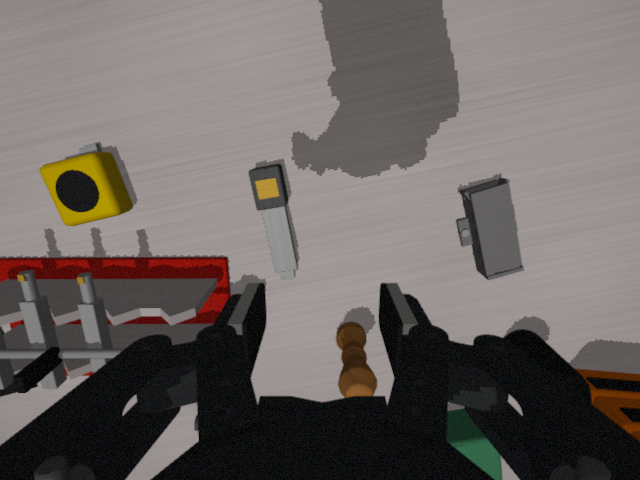

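View pics/t19.png

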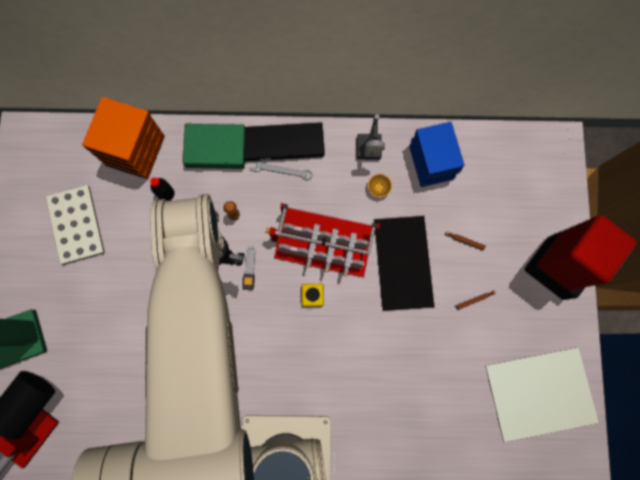

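```bash
python3 -c "
from h import *
crop('w19','w19a',235,145,315,295,4);crop('w19','w19b',445,165,535,290,4.5)"
```

```text
(no output)
```

View pics/w19a.png

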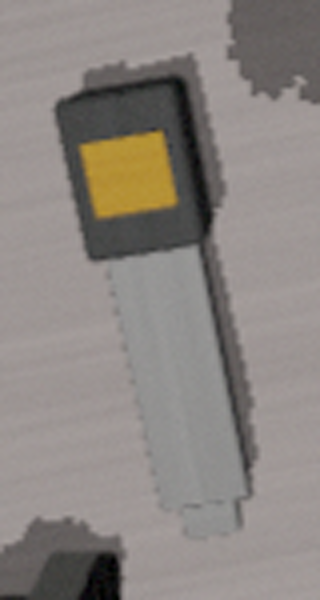

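View pics/w19b.png

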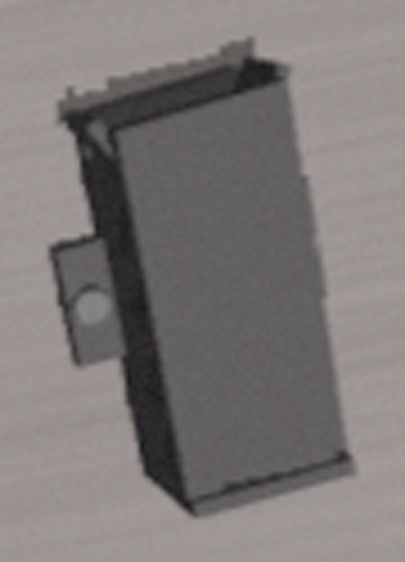

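Run:
```python
from h import *
T=np.load('pics/w19.npy')
g=lambda x,y,z:bp('wrist',235+x/4,145+y/4,z,T)
h=[g(x,y,.026) for x,y in((58,103),(183,78),(207,240),(92,258))]
hc=np.mean(h,0);print("head",hc,"br",np.mean([g(x,y,.026)for x,y in((82,145),(163,132),(178,207),(97,219))],0),"len",np.linalg.norm((h[0]+h[1])/2-(h[2]+h[3])/2),"wid",np.linalg.norm(h[0]-h[1]))
e=(g(163,505,.019)+g(247,492,.019))/2; d=e-hc; print("bladeend",e,np.linalg.norm(d[:2]),"ang",np.arctan2(d[1],d[0])); 
d=(h[2]+h[3])/2-(h[0]+h[1])/2;print("head ang",np.arctan2(d[1],d[0]))
c=lambda x,y,z=.026:bp('wrist',445+x/4.5,165+y/4.5,z,T)
k=[c(*p)for p in((112,132),(285,78),(350,455),(190,500))];print("case",k,np.mean(k,0))
m=(k[0]+k[1])/2;b=(k[2]+k[3])/2;d=b-m;print(np.linalg.norm(d),np.linalg.norm(k[0]-k[1]),np.linalg.norm(k[2]-k[3]),"ang",np.arctan2(d[1],d[0]))
print("brush base?",bp('wrist',350,330,0,T),bp('wrist',358,385,.1,T))
```

```text
head [0.468375 0.113425 0.026   ] br [0.469275 0.11195  0.026   ] len 0.03863424646605654 wid 0.030602614267411864
bladeend [0.55695 0.109   0.019  ] 0.08868546245016717 ang -0.049916164208812695
head ang -0.06605163489614084
case [array([0.5139, 0.3029, 0.026 ]), array([0.5097, 0.34  , 0.026 ]), array([0.5997, 0.3502, 0.026 ]), array([0.6036, 0.3136, 0.026 ])] [0.556725 0.326675 0.026   ]
0.09045565211748792 0.037336978988664865 0.03680720038253387 ang 0.11578475528656397
brush base? [0.6537 0.1614 0.    ] [0.6474 0.1619 0.1   ]
```

```bash
python3 -c "
from h import *
go(.466,.1127,.1,1.516)"
```

```text
now [0.5012 0.1583 0.2368] yaw 1.3659 shift in current axes [-51.8 136.8  25.2] | spin -0.1501 then shift [-47.4 136.8  32.7]
```

```bash
python3 -m handwheel '[[[0,0,0,-0.15,0.6],[-47,0,33,0,0.6],[0,60,0,0,0.6],[0,60,0,0,0.6],[0,0,0,0,0.6]]]'; python3 -m handwheel '[[[0,0,0,0,0.6],[0,0,0,0,0.6]]]'; python3 -c "
from h import *
snap('wrist','w20'); go(.466,.1127,.033,1.516)"
```

```text
clock: 39.62
tcp_pos: [0.4631, 0.1127, 0.1141]
ee_rot: [-1.563, 0.001, 1.515]
contact_force: [-0.5, 0.8, 0.3]
gripper_width: 0.0515
clock: 39.88
tcp_pos: [0.4669, 0.1139, 0.1192]
ee_rot: [-1.574, -0.0, 1.517]
contact_force: [-0.9, -0.5, -0.1]
gripper_width: 0.0512
now [0.4667 0.114  0.1189] yaw 1.517 shift in current axes [-1.3 85.9  0.9] | spin 0.001 then shift [-1.3 85.9  0.6]
```

View pics/w20.png

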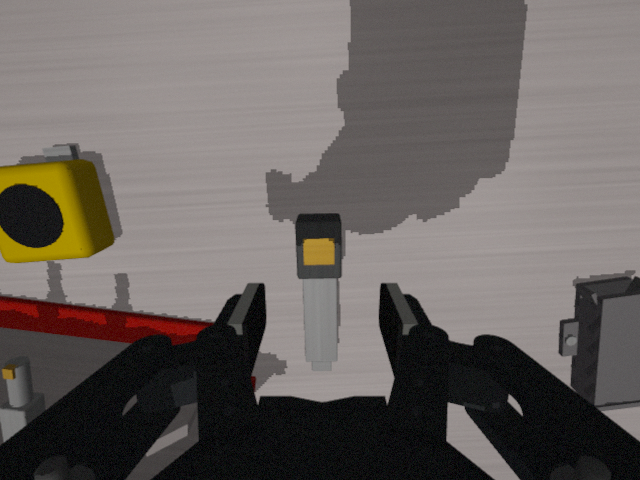

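```bash
python3 -m handwheel '[[[-1,50,1,0,0.6],[0,36,0,0,0.6],[0,0,0,0,0.6],[0,0,0,0,0],[0,0,0,0,0]]]' 60; python3 -m handwheel '[[[0,0,0,0,0],[0,0,0,0,0]]]'
```

```text
clock: 40.55
tcp_pos: [0.4656, 0.1131, 0.033]
ee_rot: [-1.574, -0.0, 1.517]
contact_force: [-1.7, -0.9, 6.9]
gripper_width: 0.0288
clock: 40.8
tcp_pos: [0.4656, 0.1131, 0.0331]
ee_rot: [-1.575, -0.0, 1.517]
contact_force: [-1.2, -0.4, 6.5]
gripper_width: 0.0289
```

```bash
python3 -m handwheel '[[[0,-30,0,0,0],[0,-30,0,0,0],[0,0,0,-0.17,0],[0,0,0,0,0]]]'; python3 -c "
from h import *
go(.3948,.3078,.092,1.687)"
```

```text
clock: 41.3
tcp_pos: [0.4645, 0.1131, 0.0921]
ee_rot: [-1.573, 0.0, 1.686]
contact_force: [-0.3, 0.3, -3.5]
gripper_width: 0.0286
now [0.4645 0.1131 0.0921] yaw 1.6862 shift in current axes [201.4   0.   46.9] | spin -0.0008 then shift [2.015e+02 1.000e-01 4.670e+01]
```

```bash
python3 -m handwheel '[[[0,0,47,0,0],[50,0,0,0,0],[50,0,0,0,0],[50,0,0,0,0],[51,0,0,0,0]]]';python3 -m handwheel '[[[0,0,0,0,0],[0,0,0,0,0]]]'; python3 -c "
from h import *
go(.3948,.3078,.033,1.687)
snap('wrist','w21')"
```

```text
clock: 41.92
tcp_pos: [0.3938, 0.3087, 0.0912]
ee_rot: [-1.571, 0.0, 1.682]
contact_force: [0.7, -0.4, -3.8]
gripper_width: 0.0289
clock: 42.18
tcp_pos: [0.3938, 0.3071, 0.0908]
ee_rot: [-1.57, 0.001, 1.685]
contact_force: [-0.4, -0.2, -4.1]
gripper_width: 0.0285
now [0.3938 0.3071 0.0908] yaw 1.6855 shift in current axes [ 0.6 57.8 -1.1] | spin -0.0015 then shift [ 0.6 57.8 -1.1]
```

View pics/w21.png

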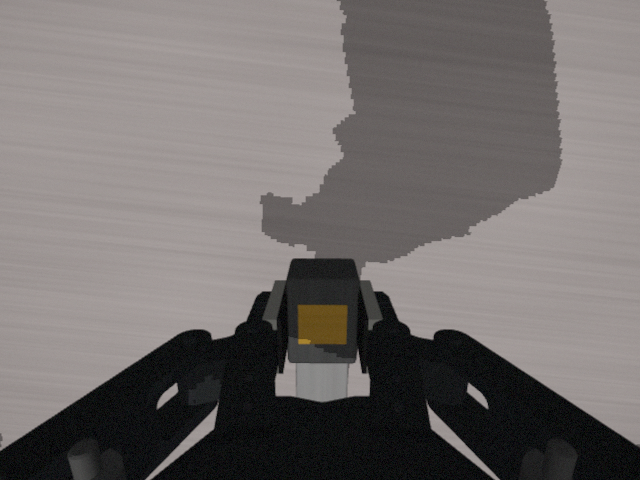

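```bash
python3 -m handwheel '[[[1,40,-1,0,0],[0,15,0,0,0],[0,2,0,0,0],[0,0,0,0,0]]]'; python3 -c "
from h import *
go(.3948,.3078,.033,1.687)
snap('scene','s22');crop('s22','s22c',380,140,500,260,5)
snap('top','t22');crop('t22','t22c',120,190,260,330,4)"
```

```text
clock: 42.72
tcp_pos: [0.3957, 0.3078, 0.0345]
ee_rot: [-1.571, -0.0, 1.685]
contact_force: [0.5, 0.2, -2.9]
gripper_width: 0.0286
now [0.3957 0.3078 0.0345] yaw 1.6853 shift in current axes [0.1 1.5 0.8] | spin -0.0017 then shift [0.1 1.5 0.8]
```

View pics/s22c.png

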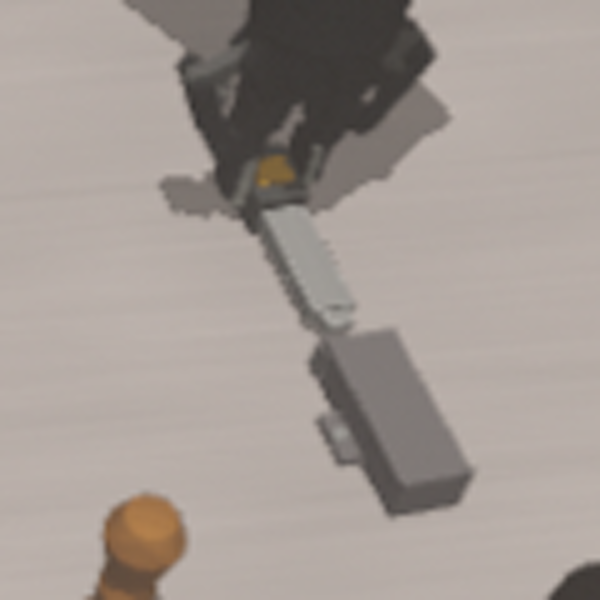

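View pics/t22c.png

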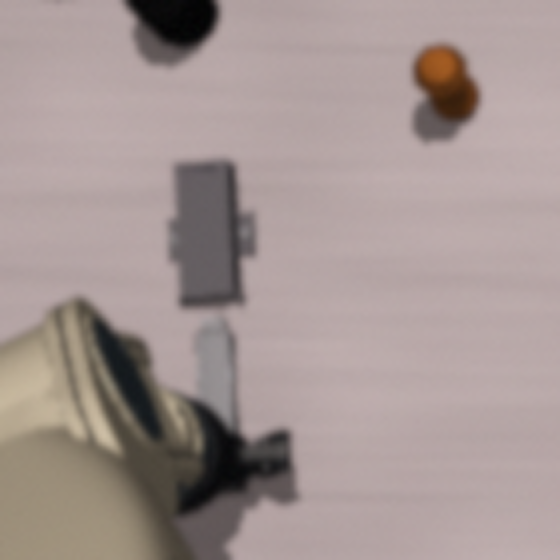

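```bash
python3 - <<'E'
from h import *
def an(n,f,k,bl):
    k=[bp(n,*f(*p),.026)[:2] for p in k]; m=(k[0]+k[1])/2;b=(k[2]+k[3])/2;d=(b-m);L=np.linalg.norm(d);d/=L
    print(n,"mouth",m,"L",L.round(4),"w",np.linalg.norm(k[0]-k[1]).round(4),"ang",np.arctan2(d[1],d[0]).round(3))
    for l,r in bl:
        l=bp(n,*f(*l),.019)[:2];r=bp(n,*f(*r),.019)[:2];c=(l+r)/2-m
        print(" blade w",np.linalg.norm(l-r).round(4),"along",(c@d).round(4),"lateral",(d[0]*c[1]-d[1]*c[0]).round(4))
an("top",lambda x,y:(120+x/4,190+y/4),((183,299),(238,295),(232,162),(176,165)),[((198,338),(234,335)),((198,390),(236,388))])
an("scene",lambda x,y:(380+x/5,140+y/5),((327,340),(396,329),(471,470),(400,488)),[((314,307),(354,300)),((261,214),(309,207))])
E
python3 -c "
from h import *
crop('s22','s22d',425,175,480,245,10)"
```

```text
top mouth [0.51115 0.3152 ] L 0.0931 w 0.0373 ang 0.108
 blade w 0.0245 along -0.0264 lateral -0.0008
 blade w 0.0257 along -0.0623 lateral 0.0003
scene mouth [0.5139 0.3244] L 0.0913 w 0.0371 ang 0.084
 blade w 0.0221 along -0.0271 lateral -0.0017
 blade w 0.027 along -0.093 lateral -0.0026
```

View pics/s22d.png

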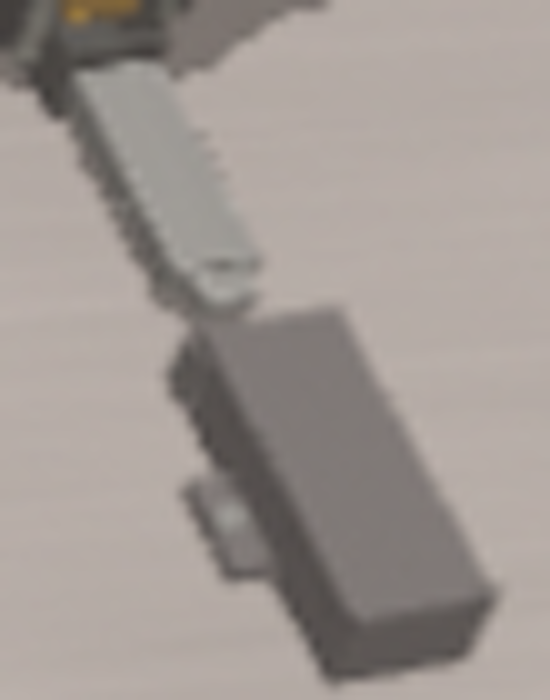

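```bash
python3 -m handwheel '[[[1,1.2,0,0,0],[0,0,-8,0,0],[0,0,-8,0,0],[0,0,-6,0,0],[0,0,0,0,0]]]' 50; python3 -m handwheel '[[[0,0,-5,0,0],[0,0,-5,0,0],[0,0,0,0,0]]]'; python3 -m handwheel '[[[0,0,-5,0,0],[0,0,-5,0,0],[0,0,0,0,0]]]'
```

```text
clock: 43.45
tcp_pos: [0.418, 0.3121, 0.0331]
ee_rot: [-1.572, -0.0, 1.687]
contact_force: [1.1, 0.3, 3.2]
gripper_width: 0.0288
clock: 43.82
tcp_pos: [0.4272, 0.3131, 0.0331]
ee_rot: [-1.571, -0.0, 1.687]
contact_force: [-2.0, 0.6, 5.4]
gripper_width: 0.0284
clock: 44.2
tcp_pos: [0.4371, 0.3143, 0.0331]
ee_rot: [-1.571, -0.0, 1.687]
contact_force: [-3.3, 0.1, 5.6]
gripper_width: 0.0286
```

```bash
python3 -m handwheel '[[[0,0,-8,0,0],[0,0,-8,0,0],[0,0,0,0,0]]]'; python3 -m handwheel '[[[0,0,-8,0,0],[0,0,-8,0,0],[0,0,0,0,0]]]'; python3 -m handwheel '[[[0,0,-8,0,0],[0,0,-5,0,0],[0,0,0,0,0]]]'
```

```text
clock: 44.58
tcp_pos: [0.4536, 0.3163, 0.0331]
ee_rot: [-1.572, -0.0, 1.687]
contact_force: [-0.3, 0.0, 3.9]
gripper_width: 0.0284
clock: 44.95
tcp_pos: [0.4691, 0.3181, 0.0331]
ee_rot: [-1.572, -0.0, 1.687]
contact_force: [-1.3, 0.1, 5.1]
gripper_width: 0.0283
clock: 45.32
tcp_pos: [0.4816, 0.3195, 0.0331]
ee_rot: [-1.571, -0.0, 1.687]
contact_force: [-3.7, -0.2, 7.1]
gripper_width: 0.0287
```

```bash
python3 -m handwheel '[[[0,0,-3,0,0],[0,0,-2,0,0],[0,0,0,0,0]]]'; python3 -m handwheel '[[[0,0,-2,0,0],[0,0,0,0,0]]]'; python3 -m handwheel '[[[0,0,-2,0,0],[0,0,0,0,0]]]';python3 -m handwheel '[[[0,0,-2,0,0],[0,0,0,0,0]]]'
```

```text
clock: 45.7
tcp_pos: [0.486, 0.32, 0.0331]
ee_rot: [-1.57, -0.0, 1.687]
contact_force: [-5.1, -1.0, 8.4]
gripper_width: 0.0285
clock: 45.95
tcp_pos: [0.4879, 0.3202, 0.0331]
ee_rot: [-1.57, -0.0, 1.687]
contact_force: [-5.4, -1.2, 7.0]
gripper_width: 0.0287
clock: 46.2
tcp_pos: [0.4883, 0.3202, 0.0331]
ee_rot: [-1.567, -0.0, 1.688]
contact_force: [-12.4, -1.3, 13.2]
gripper_width: 0.0287
clock: 46.45
tcp_pos: [0.4885, 0.3202, 0.0331]
ee_rot: [-1.564, -0.0, 1.688]
contact_force: [-20.5, -2.7, 21.2]
gripper_width: 0.0284
```

```bash
python3 -m handwheel '[[[0,0,2.5,0,0],[0,0,0,0,0],[0,0,0,0,0.55],[0,0,0,0,0.55],[0,0,0,0,0.55]]]'; python3 -m handwheel '[[[0,-50,0,0,0.6],[0,-60,0,0,0.6],[0,-60,0,0,0.6],[0,0,60,0,0.6],[0,0,0,0,0.6]]]'; python3 -c "
from h import *
snap('wrist','w23');snap('scene','s23');crop('s23','s23c',150,150,500,310,2.2)"
```

```text
clock: 47.08
tcp_pos: [0.4902, 0.3204, 0.0327]
ee_rot: [-1.571, 0.0, 1.687]
contact_force: [-0.1, -0.3, 0.7]
gripper_width: 0.0472
clock: 47.7
tcp_pos: [0.4272, 0.3129, 0.2035]
ee_rot: [-1.57, 0.0, 1.688]
contact_force: [1.0, -0.3, -1.5]
gripper_width: 0.0511
```

View pics/w23.png

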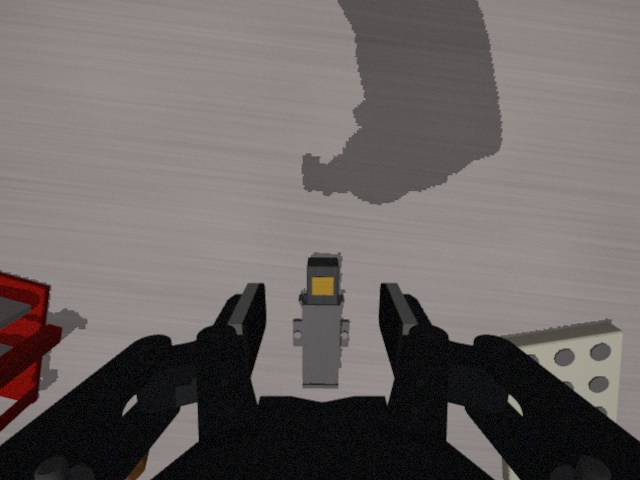

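View pics/s23c.png

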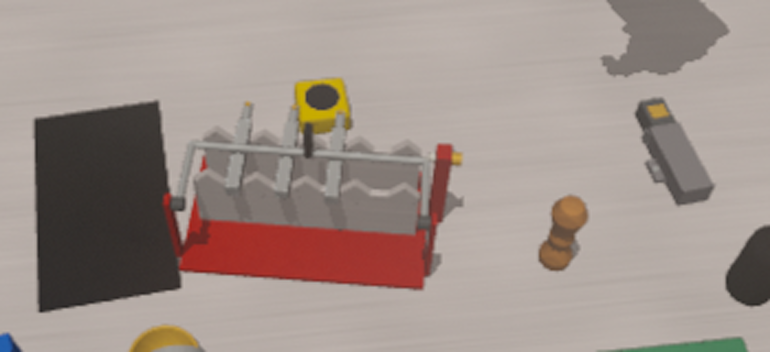

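```bash
python3 -c "
from h import *
crop('w23','w23c',280,240,370,400,3.7)"; python3 -m handwheel '[[[0,0,0,0,0.6],[0,0,0,0,0.6]]]'
```

```text
clock: 48.05
tcp_pos: [0.431, 0.3134, 0.2022]
ee_rot: [-1.57, 0.0, 1.686]
contact_force: [-0.3, 0.2, 0.0]
gripper_width: 0.0513
```

View pics/w23c.png

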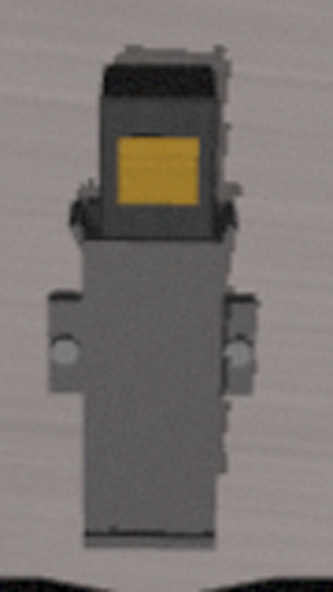

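The head sits flush and square in the mouth, the keeper is down over the three bars, and the arm is clear.

```bash
python3 -c "
from bench import manip
print(manip.close_job())"
```

```text
the job is handed in; nothing more can be done
None
```

I finished the whole job and handed it in at about 48 s; no verdict is reported.

- **Keeper and bars:** I swung the keeper open and laid the three bars on the mat in notches 0, 1 and 2, noses to the front. I then swung the keeper shut.
- **Gauge:** It had been knocked about 5 cm aside during the run, so I found it again before gripping it. It slid home with a firm stop of about 20 N.

Last checks:
- **Bars:** In the picture, the shank middles lie within about 1.5 mm of midway between the rails and in line with the rack. The mat is empty.
- **Keeper:** With closed fingers I pressed the crossbar to 14 N. It was solid at about 101 mm, which is its height when fully shut.
- **Gauge:** The head is flush and square against the mouth of the case.
- **Bystanders:** Nothing in the last pictures looks moved, and the brown look-alikes were never touched. I did not measure the bystanders' positions.

Two measurements disagreed:
- The top and scene cameras differed from the wrist camera by several millimetres, so I went by the wrist camera's measurements.
- Closing the keeper gave a short reading of about 40 N at the gripped tab. I took it to be the pads pressing against the stop.

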